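# Hang the oiled napkin rings on the drying peg and cap it

### The arm

A 6-joint arm with a two-finger parallel gripper is mounted at the origin on a cart in front of the work surface, level with it; the furniture and walls round the work are solid. World frame = base frame: x ahead of the robot, y to its left, z up, the work surface at z = 0. Lengths are in m, angles in rad, forces in N, time in s.
With the tool pointing down it reaches from about 0.35 to 0.975 m from the base axis. Payload 4.9 kg.
Tool frame: the origin (TCP) lies at the very end of the fingers, on their centre line; the grasp point (between the pads) lies 19 mm behind it; x points along the fingers, y is the direction in which the jaws open and shut, and the axes are right-handed (so a half turn about x gives the same grasp; the last joint's range is limited). The gripper opens to 85 mm and grips with 20 to 120 N. Pads are 22 mm wide; open, the fingers measure 114 mm over their backs; the gripper's body (76 mm by 85 mm) begins 54 mm behind the grasp point. The pads swing forward as they close: fully open they stand 13 mm farther back than shut.
Start: joints at [1.1, 0.053, 1.613, -0, 1.476, -0.119], TCP at [0.215, 0.587, 0.231] pointing down, gripper open.
Joint ranges: [-3.01, 3.01], [-1.01, 2.22], [0.06, 2.58], [-1.02, 4.17], [0.09, 2.62], [-3.14, 3.14]. Speed limits (rad/s): [2.57, 2.57, 3.14, 3.14, 3.14, 3.14].

### API

Orientations are given as a rotation vector (axis times angle).
In Python, from station import ctrl, get_image, calibration, finish_job, search_frame, cut_out, mark_of gives the robot as it stands. The module is installed in compiled form; this text tells all that it offers.
- The arm moves only by the tool arm_command, never from a script. Its argument "plan" is a list that holds one entry, the list of rows, each a list of 7 numbers: the shift along the tool's x, y, z in m, then the turn, a rotation vector about the tool's x, y, z in degrees, then the finger opening in m, from 0 to 0.0854. A call has 1 to 20 rows; each row shifts and turns the pose as measured when the row begins, along the tool's axes as they then stand; what a row does not reach is not made up. A row lasts 1/12 s, in which the tool goes at most 41.7 mm and 7.16 degrees, less where a joint would pass 70% of its speed; a pose out of reach is approached as far as the arm can. A call with a gripper value outside its range is refused whole. The fingers move at their own pace and stop on an object; "squeeze" is the grip in N (left out, the last holds). Time passes only in rows, so rows that do not move let the fingers close. It gives the time, the measured TCP pose, the force and the opening at its end, in the units of the state.
- ctrl.get_obs(): the state, without advancing time (a new reading comes with each control period).
- get_image(name): name is "side" or "top"; returns the picture (480x640x3 uint8, red, green, blue); there is no depth.
- calibration(name): a dict with "fx", "fy", "cx", "cy" (pixels), "k1" (the pictures are not rectified: a ray, as slopes to the right and down, at radius r is drawn at 1 + k1 r^2 times it, then the intrinsics apply), "cam_to_world" (4x4, takes a point from camera to world coordinates). Camera axes: x right, y down, z forward; pixel columns grow to the right and rows downward; lengths in m; the calibration is good to about 2 mm. A picture is of the moment at which its call begins. calibration takes no time and is no camera call.
- finish_job(): hands the job in, once; it reports no verdict.
Trained networks look in the newest picture that a camera, given by its name, has taken for a name from the list of things; names that differ only in an ending like _2 or _b are one class to them, and where a whole thing is asked for, a point or a joint stands for the part that bears it (a point fixed in the world has none). Each returns a list of dicts, best first, with "conf" (0 to 1); they miss things now and then, are a little off and sometimes report something else, mostly with a low value. They report only what shows in the picture. A call takes as long as a camera call.
- search_frame(camera, thing): "at" ([x, y, z] in m, in the coordinates of the camera as it stood for that picture, good to about 4 mm: the middle of the surface that is visible of it).
- cut_out(camera, thing): "mask" (480x640 bool, what is visible of it).
- mark_of(camera, thing): "at" ([x, y, z] in m, in the coordinates of the camera as it stood for that picture, good to about 4 mm: a listed point, or the origin of a listed thing).
The state is a dict: "t": time; "q": joint angles; "dq": joint speeds; "effort": joint torques, N m; "tool_pos": TCP position; "tool_rot": TCP orientation; "contact_force": force on the tool from outside, world axes, zero at the start; "wrist_torque": the same for the moment, N m; "opening": finger opening in m.
Only numpy, scipy, OpenCV 4.12 (cv2) and the standard library are available. Lean on these libraries where they do the work, as an engineer would, in place of code of your own. Each camera call takes 0.05 s, during which the arm holds its last target. There are 200 camera calls.

### The job

The wooden napkin rings on the board have just been oiled, so keep the fingers off them: take the handled rod from its rest, thread it through each ring's bore, lift the ring on the rod and hang every ring on the level peg of the drying stand. When all rings hang there, lay the rod back in its rest the way it lay, then push the square wooden sleeve onto the peg until no part of it sticks out past the peg's tip, so that the rings cannot slide off. Leave the food, tins and jars on the board where they are.

Things in the scene. Friction and masses are not known exactly. Their poses are not given: they have to be found in the camera images.
- ring1: square wooden ring, 76 x 76 mm outside, 42 mm long, round bore of 50 mm right through, 55 to 90 g; lies on a flat side on the board, bore level and 38 mm above the board. Origin: middle of the bore; x: along the bore (ends alike), z: up as it lies. May be absent (None): two or three rings are there
- ring2: like ring1
- ring3: like ring1
- rod: lifting rod, 186 mm long, 110 g: square light-wood handle 22 x 22 mm and straight round steel shaft of 10 mm diameter on one axis. Origin: on the axis, in the handle, where it is best gripped; x: along the axis to the shaft's tip, z: up as it lies. Handle from x = -68 to +18 mm, shaft from there to the blunt tip at 118 mm
- rod_stop (a point): middle of the front face of the rod's stop plate, on the rod's axis at x = 61 mm (plate 6 mm thick, 8 mm wide, from 6 mm below to 18 mm above the axis; it stands up as the rod lies). A ring threaded from the tip stops against it and hangs with its bore centre 20 mm below the axis. Axes as the rod's
- rest: fixed dark-wood rest in which the rod lies level, its axis 50 mm above the rest's underside. Origin: centre of the underside, right below the rod's origin; x: as the rod's x, z up. Rear saddle at x = -59 to -45 mm (slot 30 mm wide, cheeks to 56 mm high), front saddle at x = 27 to 41 mm (slot 18 mm, cheeks to 60 mm); between them fingers have room down to the 10 mm foot
- stand: fixed drying stand: foot 110 x 90 mm, column 36 x 30 mm and 162 mm high, and a level round steel peg of 14 mm diameter and 190 mm free length that sticks out along the stand's +y, its axis 135 mm above the underside. Origin: centre of the foot's underside on the board; z up
- peg_tip (a point): end of the peg, on its axis; axes as the stand's (y points out of the peg's free end). The last 8 mm taper to 6 mm diameter. A hung ring rests with its bore centre 18 mm below the peg's axis; rings slide easily along the peg and may push one another along; three rings (126 mm) and the sleeve (50 mm) fit
- peg_root (a point): root of the peg, where it leaves the column, on its axis, 190 mm behind the tip; axes as the stand's
- sleeve: square dark-wood sleeve, 44 x 44 mm outside and 50 mm long, with a round bore of 18 mm right through (peg: 14 mm), 60 g, lying on one flat side on the board, bore level. Origin: middle of the bore, 22 mm above the board; x: along the bore (both ends alike), z up
- board: fixed wooden board that covers the range's burners and carries everything; its top is at world z = 0.030 m. Origin: centre of its underside. A wall shelf (underside about 0.57 m up) hangs over the back left of the range: an arm reaching far left and far out should stay low
- garlic: garlic bulb, 56 mm, bystander among the rings; origin at its underside, as for all bystanders
- bean_tin: food tin, 75 mm wide, 58 mm high, bystander
- lemon: lemon, 71 x 53 x 51 mm, bystander
- fish_tin: flat tin, 63 x 105 x 29 mm, bystander
- paprika_jar: spice jar, 41 mm wide, 105 mm high, bystander

How it is judged:
On the way, in this order (a step that is already met when the one before it is completed fails the run):
1. a ring hangs on the rod, lifted clear of the board (((x of ring1 in the frame of rod between 0.055 and 0.118 m and y of ring1 in the frame of rod between -0.022 and 0.022 m and z of ring1 in the frame of rod between -0.028 and -0.012 m and angle between the x axis of ring1 and the x axis of rod, either way round below 0.4 rad and height (world z) of ring1 above 0.1 m) or (x of ring2 in the frame of rod between 0.055 and 0.118 m and y of ring2 in the frame of rod between -0.022 and 0.022 m and z of ring2 in the frame of rod between -0.028 and -0.012 m and angle between the x axis of ring2 and the x axis of rod, either way round below 0.4 rad and height (world z) of ring2 above 0.1 m) or (x of ring3 in the frame of rod between 0.055 and 0.118 m and y of ring3 in the frame of rod between -0.022 and 0.022 m and z of ring3 in the frame of rod between -0.028 and -0.012 m and angle between the x axis of ring3 and the x axis of rod, either way round below 0.4 rad and height (world z) of ring3 above 0.1 m))), for 0.2 s.
2. every ring hangs on the peg and the rod lies released in its rest, with the sleeve not yet on the peg (y of each of ring1, ring2, ring3 in the frame of peg_tip below -0.021 m and y of each of ring1, ring2, ring3 in the frame of peg_root above 0.015 m and z of ring1 in the frame of peg_tip between -0.027 and 0 m and x of ring1 in the frame of peg_tip between -0.02 and 0.02 m and angle between the x axis of each of ring1, ring2, ring3 and the y axis of stand, either way round below 0.4 rad and z of ring2 in the frame of peg_tip between -0.027 and 0 m and x of ring2 in the frame of peg_tip between -0.02 and 0.02 m and z of ring3 in the frame of peg_tip between -0.027 and 0 m and x of ring3 in the frame of peg_tip between -0.02 and 0.02 m and horizontal distance between rod and rest below 0.014 m and z of rod in the frame of rest between 0.045 and 0.054 m and angle between the x axis of rod and the x axis of rest, either way round below 0.1 rad and contact force between rod and the fingers below 0.2 N and distance between sleeve and peg_tip above 0.06 m), for 0.2 s.
3. the sleeve is pushed onto the peg, its outer end no farther out than the tip (y of sleeve in the frame of peg_tip below -0.022 m and x of sleeve in the frame of peg_tip between -0.005 and 0.005 m and z of sleeve in the frame of peg_tip between -0.006 and 0.005 m and angle between the x axis of sleeve and the y axis of stand, either way round below 0.15 rad), for 0.2 s.
At the end, for the whole second after the job is handed in: every ring hangs on the peg, its middle over 15 mm from the root and 21 mm inside the tip; the sleeve is on the peg, at most 3 mm past the tip; the rod lies released in its rest, within 14 mm and 0.1 rad of where it lay; rod and sleeve at rest, rings swaying below 0.12 m/s (all of step 3 and y of each of ring1, ring2, ring3 in the frame of peg_tip below -0.021 m and y of each of ring1, ring2, ring3 in the frame of peg_root above 0.015 m and z of ring1 in the frame of peg_tip between -0.027 and 0 m and x of ring1 in the frame of peg_tip between -0.02 and 0.02 m and angle between the x axis of each of ring1, ring2, ring3 and the y axis of stand, either way round below 0.4 rad and z of ring2 in the frame of peg_tip between -0.027 and 0 m and x of ring2 in the frame of peg_tip between -0.02 and 0.02 m and z of ring3 in the frame of peg_tip between -0.027 and 0 m and x of ring3 in the frame of peg_tip between -0.02 and 0.02 m and horizontal distance between rod and rest below 0.014 m and z of rod in the frame of rest between 0.045 and 0.054 m and angle between the x axis of rod and the x axis of rest, either way round below 0.1 rad and contact force between rod and the fingers below 0.2 N and linear speed of each of ring1, ring2, ring3 below 0.12 m/s and linear speed of each of sleeve, rod below 0.03 m/s); the robot touches nothing.
It fails at once if the fingers touch a ring (contact force between the fingers and ring1 above 1 N or contact force between the fingers and ring2 above 1 N or contact force between the fingers and ring3 above 1 N).
It fails at once if a bystander is moved more than 40 mm (distance of any of garlic, bean_tin, lemon, fish_tin, paprika_jar from where it was at the start of the episode above 0.04 m).
Of ring1, ring2, ring3 only 2 to 3 are there at a start; the rules pass over those that are not, and their reading is None.
At some moment in a run one of ring1, ring2, ring3, sleeve may be knocked a few centimetres aside while the robot is not near it.
It also fails if it takes over 210 s, if anything falls off the work surface, if the arm or the gripper's body presses on something with over 40 N, if the wrist force passes 120 N, or if a joint passes its speed limit or range.

## Working session

There is one attempt and no reset: what is moved stays moved. The work goes in short steps, Python scripts to look and compute and a tool call to move; the robot and the scene stay as the last step left them, time stands still between calls to the robot, and variables do not carry over. Pictures are saved under pics/ and viewed, about 12 in all and at most 16, crops included, and the job is handed in when it is done.

Besides the shell and the picture viewer there is one more tool, called after "Request:" by a JSON object that holds its "op" and its "data". arm_command: Moves the arm, as the interface text tells. Its arguments: {"type":"object","properties":{"plan":{"type":"array","items":{"type":"array","items":{"type":"array","items":{"type":"number"}}}},"squeeze":{"type":"number"}},"required":["plan"]}

```bash
mkdir -p pics
cat > h.py <<'E'
import numpy as np, cv2
from station import ctrl,get_image,calibration,finish_job,search_frame,cut_out,mark_of
from scipy.spatial.transform import Rotation as R
np.set_printoptions(precision=4,suppress=True)
def snap(cam,name=None):
    im=get_image(cam)
    if name: cv2.imwrite('pics/'+name,im[:,:,::-1])
    return im
def w(cam,p):
    T=np.array(calibration(cam)["cam_to_world"]);return T[:3,:3]@np.array(p)+T[:3,3]
def proj(cam,P):
    c=calibration(cam);T=np.linalg.inv(np.array(c["cam_to_world"]));p=T[:3,:3]@np.array(P)+T[:3,3]
    s=p[:2]/p[2];s=s*(1+c["k1"]*(s@s));return np.array([c["fx"]*s[0]+c["cx"],c["fy"]*s[1]+c["cy"]])
def ray(cam,uv):
    c=calibration(cam);T=np.array(c["cam_to_world"])
    d=np.array([(uv[0]-c["cx"])/c["fx"],(uv[1]-c["cy"])/c["fy"]]);s=d.copy()
    for _ in range(20): s=d/(1+c["k1"]*(s@s))
    return T[:3,3],T[:3,:3]@np.array([s[0],s[1],1])
def onz(cam,uv,z):
    o,d=ray(cam,uv);return o+d*(z-o[2])/d[2]
E
python3 - <<'E'
from h import *
for cam in ("top","side"):
    c=calibration(cam);print(cam,c["fx"],c["k1"],np.array(c["cam_to_world"]))
    snap(cam,cam+"0.png")
    for n in ["ring1","rod","rod_stop","rest","stand","peg_tip","peg_root","sleeve","garlic","bean_tin","lemon","fish_tin","paprika_jar"]:
        print(cam,n,[(round(d["conf"],2),w(cam,d["at"])) for d in mark_of(cam,n)][:5])
o=ctrl.get_obs();print(o)
E
```

```text
top 471.80105518417344 -0.1188583796964895 [[ 0.0292 -0.9953  0.0926  0.5134]
 [-0.9995 -0.03   -0.0066  0.0178]
 [ 0.0093 -0.0924 -0.9957  1.0388]
 [ 0.      0.      0.      1.    ]]
top ring1 [(0.87, array([0.4896, 0.2662, 0.068 ])), (0.78, array([0.5771, 0.1111, 0.0684])), (0.75, array([0.3993, 0.1461, 0.0672]))]
top rod [(0.95, array([ 0.4097, -0.0752,  0.0821]))]
top rod_stop [(0.79, array([ 0.4168, -0.1353,  0.0783]))]
top rest [(0.59, array([ 0.4082, -0.0761,  0.0324]))]
top stand [(0.91, array([ 0.6134, -0.187 ,  0.0348])), (0.4, array([0.6017, 0.0184, 0.168 ]))]
top peg_tip [(0.63, array([0.6027, 0.0172, 0.1657]))]
top peg_root [(0.85, array([ 0.6101, -0.1709,  0.1655]))]
top sleeve []
top garlic [(0.74, array([0.5073, 0.1372, 0.0315]))]
top bean_tin [(0.73, array([0.6932, 0.0521, 0.0286]))]
top lemon [(0.7, array([0.7334, 0.1996, 0.0276]))]
top fish_tin [(0.85, array([ 0.7831, -0.1248,  0.0249]))]
top paprika_jar [(0.71, array([ 0.7652, -0.0587,  0.0367]))]
side 553.1825161971828 -0.1728015642164915 [[ 0.3267 -0.7322  0.5976 -0.1174]
 [-0.9451 -0.2568  0.2021 -0.2264]
 [ 0.
[... 846 characters left out ...]
(0.35, array([0.4791, 0.2679, 0.0659]))]
side fish_tin [(0.64, array([ 0.7828, -0.1245,  0.0331])), (0.52, array([0.4025, 0.1393, 0.0706]))]
side paprika_jar [(0.74, array([ 0.7699, -0.054 ,  0.0284])), (0.27, array([0.5552, 0.0672, 0.0004]))]
{'t': 1.4, 'q': array([ 1.1   ,  0.0527,  1.6129,  0.    ,  1.476 , -0.119 ]), 'dq': array([ 0.0009,  0.0007, -0.0006, -0.0006,  0.0009, -0.001 ]), 'effort': array([ -0.0008, -39.3677, -37.0452,  -0.0001,   0.0005,   0.    ]), 'tool_pos': array([0.2154, 0.5867, 0.2313]), 'tool_rot': array([ 0.2761,  1.5531, -0.276 ]), 'contact_force': array([ 0.0046, -0.7244, -0.632 ]), 'wrist_torque': array([ 0.0126, -0.0307,  0.0287]), 'opening': 0.08574833032599262}
```

View pics/top0.png

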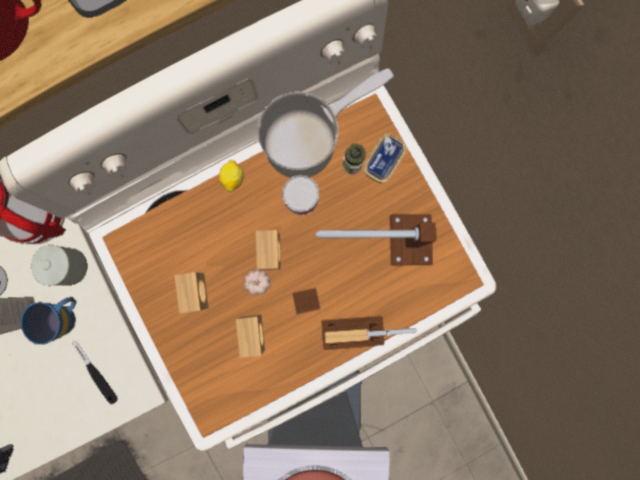

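View pics/side0.png

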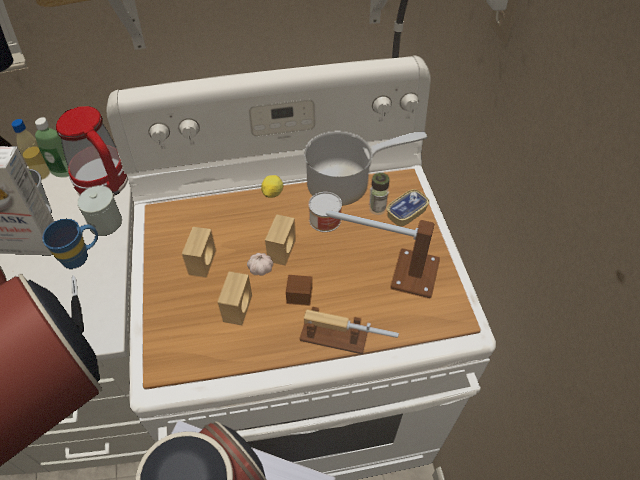

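The top view shows three rings at about (268,250), (190,293) and (250,337). The dark sleeve is at (306,300) and the rod lies in its rest at (355,335), tip to the right. The peg runs from (318,234) to (418,234), free end left. The side view agrees: its ring bores open to the right, and the sleeve is at (299,290).

Next I fit the yaws.

```bash
cat > fit.py <<'E'
from h import *
from scipy.optimize import minimize
def hullmask(cam,c,yaw,dims,S=2):
    a,b=np.cos(yaw),np.sin(yaw)
    P=[[c[0]+a*i*dims[0]/2-b*j*dims[1]/2,c[1]+b*i*dims[0]/2+a*j*dims[1]/2,c[2]+k*dims[2]/2] for i in(-1,1) for j in(-1,1) for k in(-1,1)]
    uv=np.array([proj(cam,p) for p in P]).astype(np.float32)
    m=np.zeros((480,640),np.uint8)
    cv2.fillConvexPoly(m,np.round(cv2.convexHull(uv)[:,0]*16).astype(np.int32),1,cv2.LINE_8,4)
    return m>0
def fit(name,dims,z,p0,masks,yaws):
    """masks: {cam:mask}; returns best x,y,yaw"""
    best=None
    def cost(v):
        s=0
        for cam,m in masks.items():
            h=hullmask(cam,[v[0],v[1],z],v[2],dims);s+=1-(h&m).sum()/max(1,(h|m).sum())
        return s
    for y in yaws:
        r=minimize(cost,[p0[0],p0[1],y],method='Nelder-Mead',options=dict(initial_simplex=[[p0[0],p0[1],y],[p0[0]+.008,p0[1],y],[p0[0],p0[1]+.008,y],[p0[0],p0[1],y+.2]],maxiter=120))
        if best is None or r.fun<best.fun: best=r
    return best.x,best.fun
def masks_of(name,pts,cams=("top","side"),minconf=.2):
    """assign masks near the projected points"""
    out=[{} for _ in pts]
    for cam in cams:
        for d in cut_out(cam,name):
            if d["conf"]<minconf: continue
            ys,xs=np.nonzero(d["mask"])
            if len(xs)<30: continue
            e=[np.hypot(*(proj(cam,p)-[xs.mean(),ys.mean()])) for p in pts]
            i=int(np.argmin(e))
            if e[i]<15 and cam not in out[i]: out[i][cam]=d["mask"]
    return out
def rings(pts):
    ms=masks_of("ring1",pts)
    for p,m in zip(pts,ms):
        if m: print("ring",list(m),*fit("ring1",(.042,.076,.076),.068,p,m,(1.3,1.57,1.8)))
        else: print("no mask",p)
E
python3 - <<'E'
from fit import *
snap("top");a=snap("side")
rings([[.4855,.2665,.068],[.577,.113,.068],[.4,.143,.068]])
p=[.4706,.0324,.052]
for z in [1]:
    m=masks_of("sleeve",[p])[0]
    print("sleeve",list(m))
    if m:
        for y in (0,.8,1.57,2.4): print(y,fit("s",(.05,.044,.044),.052,p,m,(y,)))
for cam in("top","side"):
    ds=cut_out(cam,"rod")
    if ds:
        ys,xs=np.nonzero(ds[0]["mask"]);Q=np.array([onz(cam,(x,y),.08)[:2] for x,y in zip(xs,ys)])
        c=Q.mean(0);d=np.linalg.svd(Q-c,full_matrices=False)[2][0];d*=-np.sign(d[1])
        s=(Q-c)@d;print(cam,"rod",ds[0]["conf"],c,np.degrees(np.arctan2(d[1],d[0])),"tail",c+d*s.min(),"tip",c+d*s.max(),np.ptp(s))
t=snap("top")
crop=np.hstack([cv2.resize(t[200:360,240:440],(400,320),interpolation=cv2.INTER_CUBIC),cv2.resize(a[200:360,190:390],(400,320),interpolation=cv2.INTER_CUBIC)])
crop2=np.hstack([cv2.resize(t[280:320,286:326],(400,280),interpolation=cv2.INTER_CUBIC),cv2.resize(a[265:315,275:325],(400,280),interpolation=cv2.INTER_CUBIC)])
cv2.imwrite('pics/c1.png',np.vstack([crop,crop2])[:,:,::-1])
E
```

```text
ring ['side'] [0.4843 0.2671 1.7649] 0.025335320417287588Traceback (most recent call last):
  File "<stdin>", line 3, in <module>
  File "fit.py", line 37, in rings
    if m: print("ring",list(m),*fit("ring1",(.042,.076,.076),.068,p,m,(1.3,1.57,1.8)))
                                ~~~^^^^^^^^^^^^^^^^^^^^^^^^^^^^^^^^^^^^^^^^^^^^^^^^^^
  File "fit.py", line 19, in fit
    r=minimize(cost,[p0[0],p0[1],y],method='Nelder-Mead',options=dict(initial_simplex=[[p0[0],p0[1],y],[p0[0]+.008,p0[1],y],[p0[0],p0[1]+.008,y],[p0[0],p0[1],y+.2]],maxiter=120))
    res = _minimize_neldermead(fun, x0, args, callback, bounds=bounds,
                               **options)
    fxcc = func(xcc)
    fx = function(np.copy(x), *(wrapper_args + args))
  File "fit.py", line 16, in cost
    h=hullmask(cam,[v[0],v[1],z],v[2],dims);s+=1-(h&m).sum()/max(1,(h|m).sum())
  File "fit.py", line 6, in hullmask
    uv=np.array([proj(cam,p) for p in P]).astype(np.float32)
                 ~~~~^^^^^^^
  File "h.py", line 12, in proj
    c=calibration(cam);T=np.linalg.inv(np.array(c["cam_to_world"]));p=T[:3,:3]@np.array(P)+T[:3,3]
ValueError: time passes only in moves, steps and waits
```

```bash
sed -i 's/^def snap/import functools\ncalibration=functools.lru_cache(None)(calibration)\ndef snap/' h.py
cat > look.py <<'E'
from fit import *
t=snap("top");a=snap("side")
rings([[.4855,.2665,.068],[.577,.113,.068],[.4,.143,.068]])
p=[.4706,.0324,.052]
m=masks_of("sleeve",[p])[0]
print("sleeve",list(m))
if m:
    for y in (0,.8,1.57,2.4): print(y,fit("s",(.05,.044,.044),.052,p,m,(y,)))
for cam in("top","side"):
    ds=cut_out(cam,"rod")
    if ds:
        ys,xs=np.nonzero(ds[0]["mask"]);Q=np.array([onz(cam,(x,y),.08)[:2] for x,y in zip(xs,ys)])
        c=Q.mean(0);d=np.linalg.svd(Q-c,full_matrices=False)[2][0];d*=-np.sign(d[1])
        s=(Q-c)@d;print(cam,"rod",ds[0]["conf"],c,np.degrees(np.arctan2(d[1],d[0])),"tail",c+d*s.min(),"tip",c+d*s.max(),np.ptp(s))
E
cat > /tmp/a.py <<'E'
exec(open('look.py').read())
crop=np.hstack([cv2.resize(t[200:360,240:440],(400,320),interpolation=cv2.INTER_CUBIC),cv2.resize(a[200:360,190:390],(400,320),interpolation=cv2.INTER_CUBIC)])
crop2=np.hstack([cv2.resize(t[280:320,286:326],(400,280),interpolation=cv2.INTER_CUBIC),cv2.resize(a[265:315,275:325],(400,280),interpolation=cv2.INTER_CUBIC)])
cv2.imwrite('pics/c1.png',np.vstack([crop,crop2])[:,:,::-1])
E
PYTHONPATH=. python3 /tmp/a.py
```

```text
Traceback (most recent call last):
  File "fit.py", line 1, in <module>
    from h import *
  File "h.py", line 1, in <module>
    import numpy as np, cv2
ModuleNotFoundError: No module named 'cv2'
```

```bash
cp /tmp/a.py a.py; python3 a.py
```

```text
ring ['top', 'side'] [0.4853 0.2682 1.7797] 0.07835235239984861
ring ['top', 'side'] [0.575  0.1124 1.666 ] 0.150565398162125
ring ['top', 'side'] [0.4027 0.1434 1.7384] 0.1298733988865054
sleeve ['top', 'side']
0 (array([0.4775, 0.032 , 0.1793]), np.float64(0.3641023477121662))
0.8 (array([0.4749, 0.0309, 0.1444]), np.float64(0.3679333427949665))
1.57 (array([0.475 , 0.0319, 1.7979]), np.float64(0.1925374433995123))
2.4 (array([0.4752, 0.0317, 1.7818]), np.float64(0.2024220112381322))
top rod 0.57 [ 0.4108 -0.0811] -84.38321235677772 tail [ 0.4036 -0.0076] tip [ 0.4219 -0.1943] 0.18759892459333585
side rod 0.62 [ 0.4107 -0.0781] -84.1116956511355 tail [ 0.4036 -0.0092] tip [ 0.4222 -0.1899] 0.18167291626411608
```

View pics/c1.png

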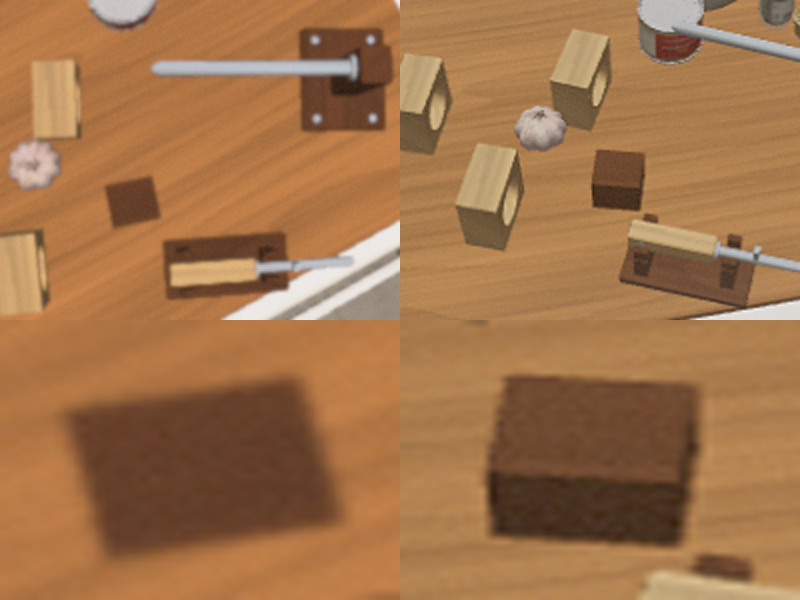

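Sleeve bore runs at about 103° world yaw (no bore shows on the near face), the rod tip points to -84°, and the rings sit at 102°, 95° and 100°. The peg points to about 92°. Now a helper for tool-axis offsets.

```bash
cat > go.py <<'E'
from h import *
def go(p,zyaw,show=True):
    """TCP target p, tool z heading zyaw(deg, world), tool down -> turn about tool x, then shift in tool axes after turn"""
    o=ctrl.get_obs();M=R.from_rotvec(o["tool_rot"]).as_matrix()
    z=np.array([np.cos(np.radians(zyaw)),np.sin(np.radians(zyaw)),0]);x=np.array([0,0,-1.]);T=np.array([x,np.cross(z,x),z]).T
    rv=np.degrees(R.from_matrix(M.T@T).as_rotvec())
    print("t",round(o["t"],2),"pos",o["tool_pos"],"zhead",np.degrees(np.arctan2(M[1,2],M[0,2])).round(2),"open",round(o["opening"],4),"F",o["contact_force"].round(1),"q",o["q"].round(2))
    print(" turn(deg, tool)",rv.round(2)," shift mm now-axes",(1e3*M.T@(np.array(p)-o["tool_pos"])).round(1)," shift after turn",(1e3*T.T@(np.array(p)-o["tool_pos"])).round(1))
E
python3 - <<'E'
from go import *
go([.41,-.076,.061],-84.25);go([.41,-.076,.061],180-84.25)
E
```

```text
t 2.0 pos [0.2153 0.5867 0.2313] zhead -20.15 open 0.0857 F [-0.5 -0.1 -0.5] q [ 1.1   0.05  1.61 -0.    1.48 -0.12]
 turn(deg, tool) [64.1  0.  -0. ]  shift mm now-axes [ 170.3 -555.1  411.1]  shift after turn [170.3 127.3 678.9]
t 2.0 pos [0.2153 0.5867 0.2313] zhead -20.15 open 0.0857 F [-0.5 -0.1 -0.5] q [ 1.1   0.05  1.61 -0.    1.48 -0.12]
 turn(deg, tool) [-115.9    0.     0. ]  shift mm now-axes [ 170.3 -555.1  411.1]  shift after turn [ 170.3 -127.3 -678.9]
```

Request:
{"op": "arm_command", "data": {"plan": [[[0,0,0,6.4,0,0,0.05],[0,0,0,6.4,0,0,0.05],[0,0,0,6.4,0,0,0.05],[0,0,0,6.4,0,0,0.05],[0,0,0,6.4,0,0,0.05],[0,0,0,6.4,0,0,0.05],[0,0,0,6.4,0,0,0.05],[0,0,0,6.4,0,0,0.05],[0,0,0,6.4,0,0,0.05],[0,0,0,6.4,0,0,0.05],[0,0.02,0.035,0,0,0,0.05],[0,0.02,0.035,0,0,0,0.05],[0,0.02,0.035,0,0,0,0.05],[0,0.02,0.035,0,0,0,0.05],[0,0.02,0.035,0,0,0,0.05],[0,0.02,0.035,0,0,0,0.05],[0,0,0.04,0,0,0,0.05],[0,0,0.04,0,0,0,0.05],[0,0,0.04,0,0,0,0.05],[0,0,0.04,0,0,0,0.05]]], "squeeze": 100}}

```text
t: 3.67
tool_pos: [0.3567, 0.2148, 0.2305]
tool_rot: [1.17, 1.236, -1.164]
contact_force: [1.3, -1.5, -0.2]
opening: 0.0501
```

```bash
python3 -c "
from go import *
go([.41,-.076,.061],-84.25)"
```

```text
t 3.67 pos [0.3567 0.2148 0.2305] zhead -86.71 open 0.0501 F [ 1.3 -1.5 -0.2] q [ 0.36 -0.49  2.07  0.    1.55  0.3 ]
 turn(deg, tool) [-2.46 -0.13 -0.17]  shift mm now-axes [168.9  36.  293.8]  shift after turn [169.5  23.9 294.7]
```

Request:
{"op": "arm_command", "data": {"plan": [[[0,0,0,-1,0,0,0.05],[0,0.005,0.03,0,0,0,0.05],[0,0.005,0.038,0,0,0,0.05],[0,0.005,0.038,0,0,0,0.05],[0,0.005,0.038,0,0,0,0.05],[0,0,0.038,0,0,0,0.05],[0,0,0.038,0,0,0,0.05],[0,0,0.038,0,0,0,0.05],[0,0,0.02,0,0,0,0.05],[0,0,0.01,0,0,0,0.05],[0,0,0,0,0,0,0.05],[0,0,0,0,0,0,0.05]]]}}

```text
t: 4.67
tool_pos: [0.3983, -0.0905, 0.2334]
tool_rot: [1.167, 1.23, -1.148]
contact_force: [-0.2, -0.7, 0.1]
opening: 0.0502
```

```bash
python3 -c "
from go import *
go([.41,-.076,.061],-84.25)"
```

```text
t 4.67 pos [ 0.3983 -0.0905  0.2334] zhead -86.13 open 0.0502 F [-0.2 -0.7  0.1] q [-0.41 -0.52  2.09  0.01  1.56 -0.48]
 turn(deg, tool) [-1.88  0.   -0.89]  shift mm now-axes [172.5   9.9 -13.6]  shift after turn [172.4  13.  -13.2]
```

Request:
{"op": "arm_command", "data": {"plan": [[[0,0.006,-0.007,-1,0,-0.5,0.05],[0,0.006,-0.006,-1,0,-0.4,0.05],[0,0,0,0,0,0,0.05],[0,0,0,0,0,0,0.05]]]}}

```text
t: 5.0
tool_pos: [0.4108, -0.0718, 0.2337]
tool_rot: [1.127, 1.261, -1.127]
contact_force: [-0.6, -0.7, -0.3]
opening: 0.0498
```

```bash
python3 -c "
from go import *
go([.41,-.076,.061],-84.25)"
```

```text
t 5.0 pos [ 0.4108 -0.0718  0.2337] zhead -83.63 open 0.0498 F [-0.6 -0.7 -0.3] q [-0.35 -0.48  2.07  0.    1.56 -0.46]
 turn(deg, tool) [ 0.62 -0.06  0.05]  shift mm now-axes [172.7  -1.1   4.3]  shift after turn [172.7  -1.2   4.1]
```

Request:
{"op": "arm_command", "data": {"plan": [[[0.02,0,0.002,0.6,0,0,0.05],[0.03,0,0.002,0,0,0,0.05],[0.03,0,0,0,0,0,0.05],[0.03,0,0,0,0,0,0.05],[0.02,0,0,0,0,0,0.05],[0.015,0,0,0,0,0,0.05],[0.01,0,0,0,0,0,0.05],[0,0,0,0,0,0,0.05],[0,0,0,0,0,0,0.05]]]}}

```text
t: 5.75
tool_pos: [0.4146, -0.0691, 0.0755]
tool_rot: [1.124, 1.258, -1.12]
contact_force: [-0.0, 0.4, 1.0]
opening: 0.0497
```

```bash
python3 -c "
from go import *
go([.41,-.076,.061],-84.25)"
```

```text
t 5.75 pos [ 0.4146 -0.0691  0.0755] zhead -83.31 open 0.0497 F [-0.   0.4  1. ] q [-0.34 -0.32  2.22  0.    1.24 -0.46]
 turn(deg, tool) [ 0.94  0.09 -0.28]  shift mm now-axes [14.5 -5.4  6.3]  shift after turn [14.5 -5.3  6.4]
```

Request:
{"op": "arm_command", "data": {"plan": [[[0.004,-0.003,0.003,0.9,0,0,0.05],[0.004,-0.002,0.003,0,0,0,0.05],[0.004,0,0,0,0,0,0.05],[0,0,0,0,0,0,0.05],[0,0,0,0,0,0,0.05]]]}}

```text
t: 6.17
tool_pos: [0.4132, -0.0772, 0.067]
tool_rot: [1.138, 1.242, -1.128]
contact_force: [0.5, -0.6, 0.5]
opening: 0.05
```

```bash
python3 -c "
from go import *
go([.41,-.076,.061],-84.25)"
```

```text
t 6.17 pos [ 0.4132 -0.0772  0.067 ] zhead -84.26 open 0.05 F [ 0.5 -0.6  0.5] q [-0.36 -0.31  2.23  0.    1.21 -0.46]
 turn(deg, tool) [-0.01  0.31 -0.7 ]  shift mm now-axes [ 6.  -3.2 -1.5]  shift after turn [ 6.  -3.1 -1.5]
```

Request:
{"op": "arm_command", "data": {"plan": [[[0.004,-0.003,-0.001,0,0.2,-0.6,0.05],[0.004,0,0,0,0,0,0.05],[0,0,0,0,0,0,0.05],[0,0,0,0,0,0,0.03],[0,0,0,0,0,0,0.015],[0,0,0,0,0,0,0.015],[0,0,0,0,0,0,0.015],[0,0,0,0,0,0,0.015],[0,0,0,0,0,0,0.015]]], "squeeze": 100}}

```text
t: 6.92
tool_pos: [0.411, -0.0769, 0.0595]
tool_rot: [1.135, 1.251, -1.134]
contact_force: [0.5, 0.2, 0.5]
opening: 0.0206
```

```bash
python3 -c "
from go import *
go([.41,-.076,.061],-84.25)"
```

```text
t 6.92 pos [ 0.411  -0.0769  0.0595] zhead -84.28 open 0.0206 F [0.5 0.2 0.5] q [-0.36 -0.3   2.23 -0.    1.2  -0.46]
 turn(deg, tool) [-0.03  0.16 -0.18]  shift mm now-axes [-1.5 -0.9 -1. ]  shift after turn [-1.5 -0.9 -1. ]
```

Request:
{"op": "arm_command", "data": {"plan": [[[-0.01,0,0,0,0,0,0.015],[-0.02,0,0,0,0,0,0.015],[-0.03,0,0,0,0,0,0.015],[-0.03,0,0,0,0,0,0.015],[-0.03,0,0,0,0,0,0.015],[-0.03,0,0,0,0,0,0.015],[-0.02,0,0,-2,0,0,0.015],[-0.01,0,0,-2,0,0,0.015],[0,0,-0.02,-2,0,0,0.015],[0,0,-0.03,0,0,0,0.015],[0,0,-0.038,0,0,0,0.015],[0,0,-0.038,0,0,0,0.015],[0,0,-0.038,0,0,0,0.015],[0,0,-0.038,0,0,0,0.015],[0,0,-0.038,0,0,0,0.015],[0,0,-0.038,0,0,0,0.015],[0,0,-0.038,0,0,0,0.015],[0,0,-0.038,0,0,0,0.015],[0,0,-0.03,0,0,0,0.015],[0,0,-0.02,0,0,0,0.015]]]}}

```text
t: 8.58
tool_pos: [0.3202, 0.3339, 0.2601]
tool_rot: [1.068, 1.286, -1.053]
contact_force: [1.0, 0.1, -0.4]
opening: 0.0205
```

```bash
cat > ring.py <<'E'
import sys
from go import *
def pre(x,y,yaw_deg,d,zaxis=.072):
    """rod heading = ring yaw-180; origin d behind the ring centre"""
    h=yaw_deg-180;u=np.array([np.cos(np.radians(h)),np.sin(np.radians(h))])
    p=np.array([x,y])-d*u;go([p[0],p[1],zaxis-.0205],h)
if __name__=="__main__": pre(*map(float,sys.argv[1:]))
E
python3 ring.py .4853 .2682 102 .165
```

```text
t 8.58 pos [0.3202 0.3339 0.2601] zhead -78.64 open 0.0205 F [ 1.   0.1 -0.4] q [ 0.65 -0.37  1.94 -0.01  1.56  0.45]
 turn(deg, tool) [-0.64  0.13 -0.75]  shift mm now-axes [210.3 144.4 -68.5]  shift after turn [208.6 147.9 -66.4]
```

Request:
{"op": "arm_command", "data": {"plan": [[[0,0.02,-0.009,0,0,0,0.015],[0,0.03,-0.014,0,0,0,0.015],[0,0.03,-0.014,-0.5,0,-0.6,0.015],[0,0.03,-0.014,0,0,0,0.015],[0,0.02,-0.01,0,0,0,0.015],[0,0.01,-0.004,0,0,0,0.015],[0,0,0,0,0,0,0.015],[0,0,0,0,0,0,0.015]]]}}

```text
t: 9.25
tool_pos: [0.4436, 0.4364, 0.2636]
tool_rot: [1.045, 1.304, -1.046]
contact_force: [0.5, -0.3, -1.6]
opening: 0.0203
```

```bash
cat > rl.py <<'E'
from fit import *
import sys
pts=eval(sys.argv[1]); t=snap("top",sys.argv[2] if len(sys.argv)>2 else None);snap("side","s"+sys.argv[2] if len(sys.argv)>2 else None)
for cam in("top","side"): print(cam,[(round(d["conf"],2),w(cam,d["at"]).round(3)) for d in mark_of(cam,"ring1") if d["conf"]>.2])
rings(pts)
E
python3 rl.py "[[.485,.268,.068],[.575,.1124,.068],[.4027,.1434,.068]]" ;python3 ring.py .4853 .2682 102 .165
```

```text
top [(0.92, array([0.4  , 0.149, 0.069])), (0.8, array([0.487, 0.265, 0.07 ])), (0.6, array([0.578, 0.113, 0.068]))]
side [(0.82, array([0.576, 0.113, 0.066])), (0.63, array([0.48 , 0.268, 0.065])), (0.59, array([0.4  , 0.138, 0.07 ]))]
ring ['top', 'side'] [0.4837 0.2679 1.7432] 0.11284575714955458
ring ['top', 'side'] [0.5758 0.1124 1.6176] 0.13328842070880287
ring ['top', 'side'] [0.4025 0.1437 1.7294] 0.13138522811178488
t 9.55 pos [0.4431 0.436  0.2641] zhead -77.39 open 0.0209 F [-0.5  0.6 -2.2] q [ 0.66  0.03  1.58 -0.    1.53  0.44]
 turn(deg, tool) [ 0.61  0.06 -0.09]  shift mm now-axes [212.6   6.    7.8]  shift after turn [212.6   6.4   7.9]
```

Request:
{"op": "arm_command", "data": {"plan": [[[0.015,0.003,0,0.5,0,0,0.015],[0.03,0.003,0,0,0,0,0.015],[0.03,0,0,0,0,0,0.015],[0.03,0,0,0,0,0,0.015],[0.03,0,0,0,0,0,0.015],[0.03,0,0,0,0,0,0.015],[0.02,0,0,0,0,0,0.015],[0.01,0,0,0,0,0,0.015],[0,0,0,0,0,0,0.015],[0,0,0,0,0,0,0.015]]]}}

```text
t: 10.38
tool_pos: [0.4481, 0.4353, 0.0579]
tool_rot: [1.058, 1.297, -1.051]
contact_force: [0.4, -0.1, -0.4]
opening: 0.0208
```

```bash
python3 ring.py .4845 .268 101.5 .165; python3 ring.py .4845 .268 101.5 .086
```

```text
t 10.38 pos [0.4481 0.4353 0.0579] zhead -78.11 open 0.0208 F [ 0.4 -0.1 -0.4] q [ 0.65  0.21  1.74 -0.    1.18  0.45]
 turn(deg, tool) [ 0.39 -0.03 -0.3 ]  shift mm now-axes [6.5 2.2 6.2]  shift after turn [6.4 2.3 6.2]
t 10.38 pos [0.4481 0.4353 0.0579] zhead -78.11 open 0.0208 F [ 0.4 -0.1 -0.4] q [ 0.65  0.21  1.74 -0.    1.18  0.45]
 turn(deg, tool) [ 0.39 -0.03 -0.3 ]  shift mm now-axes [ 6.4  1.7 85.2]  shift after turn [ 6.4  2.3 85.2]
```

Fix height, then thread.

Request:
{"op": "arm_command", "data": {"plan": [[[0.006,0.002,0,0.4,0,-0.3,0.015],[0,0,0.008,0,0,0,0.015],[0,0,0.015,0,0,0,0.015],[0,0,0.015,0,0,0,0.015],[0,0,0.015,0,0,0,0.015],[0,0,0.015,0,0,0,0.015],[0,0,0.01,0,0,0,0.015],[0,0,0.005,0,0,0,0.015],[0,0,0,0,0,0,0.015],[0,0,0,0,0,0,0.015]]]}}

```text
t: 11.22
tool_pos: [0.4751, 0.3474, 0.0624]
tool_rot: [1.076, 1.289, -1.048]
contact_force: [0.7, 0.2, -0.2]
opening: 0.0209
```

```bash
python3 ring.py .4845 .268 101.5 .086
python3 - <<'E'
from h import *
t=snap("top");a=snap("side")
def c(im,u,v,r=45): return cv2.resize(im[v-r:v+r,u-r:u+r],(400,400),interpolation=cv2.INTER_CUBIC)
P=[.475,.29,.07];k=[proj(x,P).astype(int) for x in("top","side")]
cv2.imwrite('pics/c2.png',np.hstack([c(t,*k[0]),c(a,*k[1])])[:,:,::-1])
E
```

```text
t 11.22 pos [0.4751 0.3474 0.0624] zhead -78.73 open 0.0209 F [ 0.7  0.2 -0.2] q [0.5  0.12 1.84 0.   1.16 0.31]
 turn(deg, tool) [-0.23 -0.34 -0.99]  shift mm now-axes [10.8 -6.8 -6.2]  shift after turn [10.9 -6.6 -6.3]
```

View pics/c2.png

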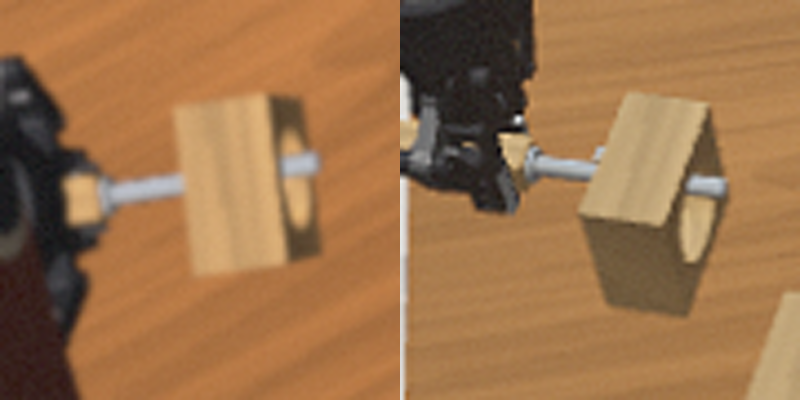

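Request:
{"op": "arm_command", "data": {"plan": [[[0,-0.003,0,0,-1,-0.5,0.015],[0,-0.003,0,0,-1,-0.5,0.015],[-0.005,0,0,0,-0.5,0,0.015],[-0.008,0,0,0,0,0,0.015],[-0.012,0,0,0,0,0,0.015],[-0.015,0,0,0,0,0,0.015],[-0.02,0,0,0,0,0,0.015],[-0.02,0,0,0,0,0,0.015],[-0.02,0,0,0,0,0,0.015],[-0.02,0,0,0,0,0,0.015],[-0.02,0,0,0,0,0,0.015],[-0.02,0,0,0,0,0,0.015],[-0.015,0,0,0,0,0,0.015],[-0.01,0,0,0,0,0,0.015],[0,0,0,0,0,0,0.015],[0,0,0,0,0,0,0.015]]]}}

```text
t: 12.65
tool_pos: [0.4646, 0.3596, 0.2676]
tool_rot: [1.033, 1.266, -1.07]
contact_force: [0.0, -0.4, -2.4]
opening: 0.0209
```

```bash
cat > rel.py <<'E'
from fit import *
def peg():
    """peg tip/root from both cams"""
    out={}
    for n in("peg_tip","peg_root"):
        out[n]=[w(c,d[0]["at"]).round(4) for c in("top","side") if (d:=mark_of(c,n)) and d[0]["conf"]>.3]
    return out
E
python3 - <<'E'
from rel import *
from go import go
t=snap("top","t3.png");a=snap("side","s3.png")
for _ in range(3):
    print(peg())
    if _<2: snap("top");snap("side")
for cam in("top","side"): print(cam,[(round(d["conf"],2),w(cam,d["at"]).round(3)) for d in mark_of(cam,"ring1") if d["conf"]>.2],[w(cam,d["at"]).round(3) for d in mark_of(cam,"rod_stop")[:1]])
go([.5,.1,.2],-87.8)
cv2.imwrite('pics/c3.png',np.hstack([cv2.resize(t[180:380,90:290],(400,400)),cv2.resize(a[120:320,100:300],(400,400))])[:,:,::-1])
E
```

```text
{'peg_tip': [array([0.605 , 0.0182, 0.1694]), array([0.6001, 0.0166, 0.1643])], 'peg_root': [array([ 0.6089, -0.17  ,  0.1641]), array([ 0.6148, -0.175 ,  0.1623])]}
{'peg_tip': [array([0.6011, 0.0176, 0.1674]), array([0.6012, 0.016 , 0.1621])], 'peg_root': [array([ 0.6091, -0.1713,  0.1647]), array([ 0.6107, -0.1746,  0.1623])]}
{'peg_tip': [array([0.6035, 0.0158, 0.1656]), array([0.6017, 0.0168, 0.1645])], 'peg_root': [array([ 0.6094, -0.1708,  0.165 ]), array([ 0.6144, -0.1737,  0.1609])]}
top [(0.98, array([0.482, 0.278, 0.271])), (0.77, array([0.404, 0.148, 0.07 ])), (0.71, array([0.578, 0.11 , 0.067]))] [array([0.474, 0.303, 0.291])]
side [(0.97, array([0.4  , 0.141, 0.07 ])), (0.73, array([0.476, 0.276, 0.266])), (0.66, array([0.575, 0.115, 0.071]))] [array([0.477, 0.299, 0.288])]
t 13.75 pos [0.4646 0.3594 0.2667] zhead -78.27 open 0.0206 F [ 0.3 -0.6 -1.4] q [ 0.55 -0.04  1.65 -0.04  1.55  0.35]
 turn(deg, tool) [ 9.53  2.25 -0.31]  shift mm now-axes [ 77.  -18.2 258.3]  shift after turn [ 66.7  25.5 260.5]
```

View pics/c3.png

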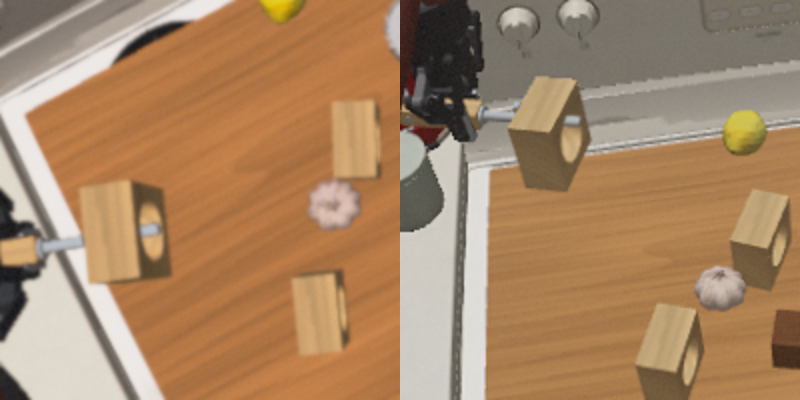

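```bash
cat > hang.py <<'E'
import sys
from go import *
TIP=np.array([.6023,.0172,.165]);H=-87.4
v=-np.array([np.cos(np.radians(H)),np.sin(np.radians(H)),0]);n=np.array([v[1],-v[0],0])
def hang(s,dx,dz):
    """rod origin s mm out from tip along peg, dx,dz mm from the peg axis"""
    go(TIP+(s*v+dx*n+np.array([0,0,dz-20.5]))/1e3,H)
def now():
    o=ctrl.get_obs();d=(o["tool_pos"]-TIP)*1e3;print("rod rel peg: s %.1f dx %.1f dz %.1f"%(d@v,d@n,d[2]+20.5))
if __name__=="__main__": now();hang(*map(float,sys.argv[1:]))
E
python3 hang.py 140 -8 20
```

```text
rod rel peg: s 348.1 dx -122.1 dz 122.2
t 13.75 pos [0.4646 0.3594 0.2667] zhead -78.27 open 0.0206 F [ 0.3 -0.6 -1.4] q [ 0.55 -0.04  1.65 -0.04  1.55  0.35]
 turn(deg, tool) [ 9.13  2.25 -0.3 ]  shift mm now-axes [111.2  79.4 219.3]  shift after turn [102.2 114.1 208.1]
```

Request:
{"op": "arm_command", "data": {"plan": [[[0,0,0,1.5,0,0,0.015],[0,0.003,0.003,1.5,0,0,0.015],[0,0.005,0.008,1.5,0,0,0.015],[0,0.01,0.012,1.5,0,0,0.015],[0,0.01,0.017,1.5,0,0,0.015],[0,0.01,0.02,1,0,0,0.015],[0,0.01,0.02,0,0,0,0.015],[0,0.01,0.02,0,0,0,0.015],[0,0.01,0.02,0,0,0,0.015],[0,0.01,0.02,0,0,0,0.015],[0,0.01,0.017,0,0,0,0.015],[0,0.01,0.014,0,0,0,0.015],[0,0.005,0.01,0,0,0,0.015],[0,0,0.007,0,0,0,0.015],[0,0,0.003,0,0,0,0.015],[0,0,0,0,0,0,0.015]]]}}

```text
t: 15.08
tool_pos: [0.5921, 0.1532, 0.2759]
tool_rot: [1.163, 1.183, -1.199]
contact_force: [-0.5, -0.5, -2.8]
opening: 0.0207
```

```bash
python3 hang.py 140 -8 20
```

```text
rod rel peg: s 136.3 dx -4.0 dz 131.4
t 15.08 pos [0.5921 0.1532 0.2759] zhead -88.38 open 0.0207 F [-0.5 -0.5 -2.8] q [ 0.15 -0.    1.6  -0.04  1.54  0.12]
 turn(deg, tool) [-0.97  2.45 -0.63]  shift mm now-axes [111.1  -5.3  -8.4]  shift after turn [111.4  -4.   -3.7]
```

Request:
{"op": "arm_command", "data": {"plan": [[[0.006,-0.002,-0.005,-0.5,0,-0.3,0.015],[0.012,-0.002,-0.005,-0.4,0.3,-0.3,0.015],[0.016,0,0,0,0.3,0,0.015],[0.016,0,0,0,0.3,0,0.015],[0.016,0,0,0,0.3,0,0.015],[0.014,0,0,0,0,0,0.015],[0.012,0,0,0,0,0,0.015],[0.008,0,0,0,0,0,0.015],[0.005,0,0,0,0,0,0.015],[0,0,0,0,0,0,0.015],[0,0,0,0,0,0,0.015]]]}}

```text
t: 16.0
tool_pos: [0.5806, 0.1707, 0.1582]
tool_rot: [1.15, 1.23, -1.178]
contact_force: [0.8, -0.5, -0.2]
opening: 0.0202
```

```bash
python3 hang.py 140 -8 20
```

```text
rod rel peg: s 154.3 dx -14.7 dz 13.7
t 16.0 pos [0.5806 0.1707 0.1582] zhead -86.59 open 0.0202 F [ 0.8 -0.5 -0.2] q [ 0.17  0.07  1.72 -0.02  1.36  0.11]
 turn(deg, tool) [0.81 0.94 0.44]  shift mm now-axes [-6.1  6.4 14.5]  shift after turn [-6.3  6.7 14.3]
```

Request:
{"op": "arm_command", "data": {"plan": [[[-0.004,0.004,0,0.8,0,0,0.015],[-0.003,0.003,0,0,0,0,0.015],[0,0,0.005,0,0,0,0.015],[0,0,0.01,0,0,0,0.015],[0,0,0.01,0,0,0,0.015],[0,0,0.01,0,0,0,0.015],[0,0,0.005,0,0,0,0.015],[0,0,0,0,0,0,0.015],[0,0,0,0,0,0,0.015]]]}}

```text
t: 16.75
tool_pos: [0.5937, 0.1259, 0.1724]
tool_rot: [1.167, 1.215, -1.184]
contact_force: [0.3, -0.4, -1.6]
opening: 0.0207
```

```bash
python3 hang.py 90 -8 20
python3 - <<'E'
from h import *
t=snap("top");a=snap("side")
for cam in("top","side"): print(cam,[(round(d["conf"],2),w(cam,d["at"]).round(3)) for d in mark_of(cam,"ring1") if d["conf"]>.2],[w(cam,d["at"]).round(3) for d in mark_of(cam,"rod_stop")[:1]])
def c(im,u,v,r=50): return cv2.resize(im[v-r:v+r,u-r:u+r],(400,400),interpolation=cv2.INTER_CUBIC)
P=[.6,.035,.165];k=[proj(x,P).astype(int) for x in("top","side")]
cv2.imwrite('pics/c4.png',np.hstack([c(t,*k[0]),c(a,*k[1])])[:,:,::-1])
E
```

```text
rod rel peg: s 109.0 dx -3.6 dz 27.9
t 16.75 pos [0.5937 0.1259 0.1724] zhead -87.59 open 0.0207 F [ 0.3 -0.4 -1.6] q [ 0.09  0.05  1.71 -0.02  1.37  0.06]
 turn(deg, tool) [-0.19  0.93 -0.11]  shift mm now-axes [ 8.2 -4.3 18.8]  shift after turn [ 7.9 -4.4 19. ]
top [(0.64, array([0.599, 0.041, 0.174])), (0.57, array([0.581, 0.111, 0.068]))] [array([0.597, 0.067, 0.195])]
side [(0.87, array([0.401, 0.139, 0.068])), (0.56, array([0.591, 0.04 , 0.172])), (0.56, array([0.574, 0.113, 0.068]))] [array([0.595, 0.067, 0.197])]
```

View pics/c4.png

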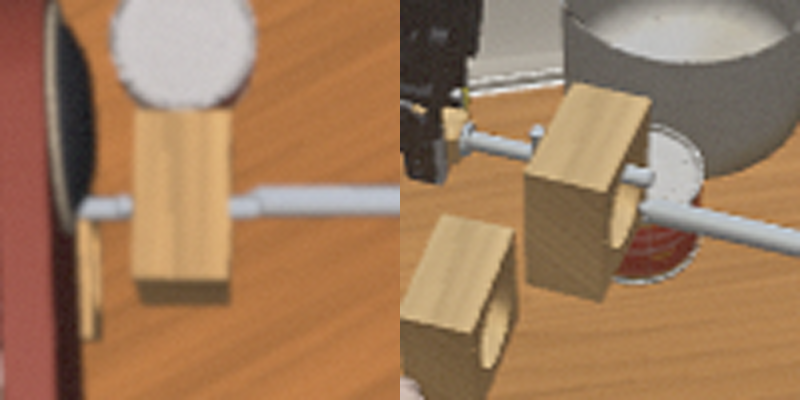

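Request:
{"op": "arm_command", "data": {"plan": [[[0.004,-0.003,0,0,0,0,0.015],[0.004,-0.002,0.003,0,0.5,0,0.015],[0,0,0.008,0,0,0,0.015],[0.001,0,0.012,0,0,0,0.015],[0.001,0,0.012,0,0,0,0.015],[0.001,0,0.012,0,0,0,0.015],[0.001,0,0.008,0,0,0,0.015],[0,0,0.003,0,0,0,0.015],[0,0,0,0,0,0,0.015],[0,0,0,0,0,0,0.015]]]}}

```text
t: 17.88
tool_pos: [0.5904, 0.0614, 0.1586]
tool_rot: [1.172, 1.223, -1.181]
contact_force: [-0.1, -0.1, -1.9]
opening: 0.0207
```

```bash
python3 hang.py 26 -8 20
```

```text
rod rel peg: s 44.7 dx -9.9 dz 14.1
t 17.88 pos [0.5904 0.0614 0.1586] zhead -87.54 open 0.0207 F [-0.1 -0.1 -1.9] q [-0.02  0.03  1.76 -0.01  1.35 -0.06]
 turn(deg, tool) [-0.14  0.42 -0.02]  shift mm now-axes [-5.8  2.  18.7]  shift after turn [-5.9  1.9 18.7]
```

Request:
{"op": "arm_command", "data": {"plan": [[[0,-0.003,0.004,0,0,0,0.015],[0,-0.003,0.006,0,0,0,0.015],[0.002,0,0.004,0,0,0,0.015],[0.004,-0.001,0,0,0,0,0.015],[0.005,0,0,0,0,0,0.015],[0.004,0,0,0,0,0,0.015],[0,0,0,0,0,0,0.015],[0,0,0,0,0,0,0.015]]]}}

```text
t: 18.55
tool_pos: [0.5835, 0.0467, 0.1425]
tool_rot: [1.172, 1.224, -1.178]
contact_force: [0.2, 0.1, -0.7]
opening: 0.0204
```

```bash
python3 hang.py 26 -14 -18
```

```text
rod rel peg: s 30.4 dx -17.5 dz -2.0
t 18.55 pos [0.5835 0.0467 0.1425] zhead -87.43 open 0.0204 F [ 0.2  0.1 -0.7] q [-0.04  0.03  1.79 -0.01  1.32 -0.09]
 turn(deg, tool) [-0.03  0.4  -0.08]  shift mm now-axes [16.   3.4  4.2]  shift after turn [16.   3.5  4.4]
```

Request:
{"op": "arm_command", "data": {"plan": [[[0.004,0.001,0,0,0,0,0.015],[0.005,0.001,0,0,0,0,0.015],[0.005,0.001,0,0,0,0,0.015],[0.002,0,0,0,0,0,0.015],[0,0,0,0,0,0,0.015],[0,0,0,0,0,0,0.015]]]}}

```text
t: 19.05
tool_pos: [0.5869, 0.0474, 0.1245]
tool_rot: [1.171, 1.225, -1.178]
contact_force: [0.1, -0.4, -0.4]
opening: 0.0208
```

```bash
python3 hang.py 26 -14 -18
python3 - <<'E'
from h import *
t=snap("top");a=snap("side")
for cam in("top","side"): print(cam,[(round(d["conf"],2),w(cam,d["at"]).round(3)) for d in mark_of(cam,"ring1") if d["conf"]>.2],[w(cam,d["at"]).round(3) for d in mark_of(cam,"rod_stop")[:1]])
def c(im,u,v,r=50): return cv2.resize(im[v-r:v+r,u-r:u+r],(400,400),interpolation=cv2.INTER_CUBIC)
P=[.6,.0,.165];k=[proj(x,P).astype(int) for x in("top","side")]
cv2.imwrite('pics/c5.png',np.hstack([c(t,*k[0]),c(a,*k[1])])[:,:,::-1])
E
```

```text
rod rel peg: s 30.8 dx -14.0 dz -20.0
t 19.05 pos [0.5869 0.0474 0.1245] zhead -87.37 open 0.0208 F [ 0.1 -0.4 -0.4] q [-0.04  0.06  1.79 -0.01  1.29 -0.09]
 turn(deg, tool) [ 0.03  0.4  -0.05]  shift mm now-axes [-2.  -0.   4.8]  shift after turn [-2.  -0.   4.8]
top [(0.82, array([ 0.602, -0.033,  0.15 ])), (0.64, array([0.58 , 0.11 , 0.067])), (0.58, array([0.401, 0.149, 0.07 ]))] []
side [(0.88, array([0.403, 0.142, 0.07 ])), (0.84, array([0.576, 0.113, 0.069])), (0.71, array([ 0.594, -0.035,  0.142]))] [array([ 0.589, -0.011,  0.144])]
```

View pics/c5.png

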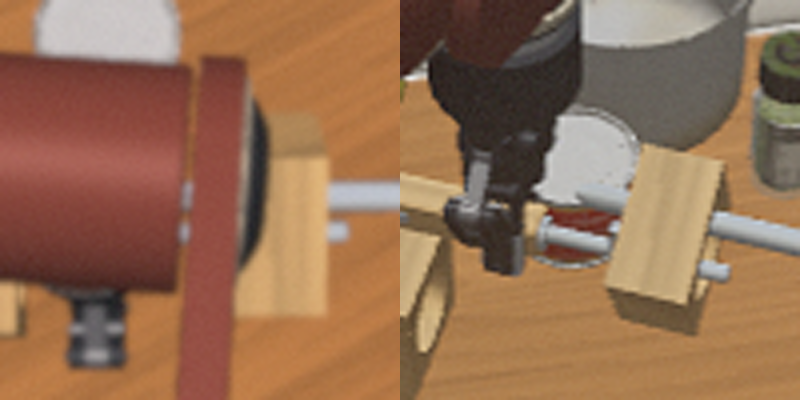

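Request:
{"op": "arm_command", "data": {"plan": [[[0,0,-0.006,0,0,0,0.015],[0,0,-0.01,0,0,0,0.015],[0,0,-0.01,0,0,0,0.015],[0,0,-0.006,0,0,0,0.015],[0,0,0,0,0,0,0.015]]]}}

```text
t: 19.77
tool_pos: [0.5859, 0.0827, 0.1257]
tool_rot: [1.173, 1.223, -1.176]
contact_force: [0.2, -0.7, -0.6]
opening: 0.0206
```

```bash
python3 hang.py 130 -14 -19
```

```text
rod rel peg: s 66.2 dx -13.4 dz -18.8
t 19.77 pos [0.5859 0.0827 0.1257] zhead -87.41 open 0.0206 F [ 0.2 -0.7 -0.6] q [ 0.02  0.06  1.79 -0.01  1.29 -0.03]
 turn(deg, tool) [-0.01  0.37 -0.2 ]  shift mm now-axes [ -0.2  -0.6 -63.8]  shift after turn [  0.2  -0.6 -63.8]
```

Request:
{"op": "arm_command", "data": {"plan": [[[0,0,-0.008,0,0,0,0.015],[0,0,-0.012,0,0,0,0.015],[0,0,-0.012,0,0,0,0.015],[0,0,-0.012,0,0,0,0.015],[0,0,-0.012,0,0,0,0.015],[0,0,-0.012,0,0,0,0.015],[-0.01,0,-0.015,0,0,0,0.015],[-0.01,0,-0.02,0,0,0,0.015],[-0.01,0,-0.025,-0.5,0.4,0,0.015],[0,0,-0.025,-0.5,0,0,0.015],[0,0,-0.025,0,0,0,0.015],[0,0,-0.02,0,0,0,0.015],[0,0,-0.01,0,0,0,0.015],[0,0,-0.005,0,0,0,0.015],[0,0,0,0,0,0,0.015]]]}}

```text
t: 21.02
tool_pos: [0.5708, 0.3188, 0.1554]
tool_rot: [1.161, 1.24, -1.156]
contact_force: [-0.3, -0.7, -1.6]
opening: 0.0209
```

```bash
python3 rl.py "[[.5755,.1124,.068],[.4027,.1434,.068]]"; python3 ring.py .5758 .1124 94 .165
```

```text
top [(0.74, array([0.579, 0.114, 0.069])), (0.68, array([ 0.601, -0.038,  0.147])), (0.65, array([0.4  , 0.151, 0.069]))]
side [(0.96, array([0.398, 0.14 , 0.071])), (0.93, array([0.576, 0.112, 0.07 ]))]
ring ['top', 'side'] [0.5754 0.1126 1.6173] 0.1293767864434463
ring ['top', 'side'] [0.4031 0.1429 1.7167] 0.13405776910931555
t 21.32 pos [0.5714 0.3165 0.1555] zhead -86.26 open 0.0204 F [ 0.1  0.1 -1.1] q [0.39 0.17 1.61 0.   1.35 0.33]
 turn(deg, tool) [-0.26 -0.08 -0.13]  shift mm now-axes [103.9  -9.9  39.1]  shift after turn [104.   -9.9  38.9]
```

Request:
{"op": "arm_command", "data": {"plan": [[[0.008,-0.003,0,0,0,0,0.015],[0.015,-0.003,0.005,0,0,0,0.015],[0.018,-0.003,0.005,0,0,0,0.015],[0.018,0,0.005,0,0,0,0.015],[0.018,0,0.005,0,0,0,0.015],[0.012,0,0,0,0,0,0.015],[0.006,0,0,0,0,0,0.015],[0,0,0,0,0,0,0.015],[0,0,0,0,0,0,0.015]]]}}

```text
t: 22.07
tool_pos: [0.5641, 0.291, 0.0553]
tool_rot: [1.169, 1.235, -1.163]
contact_force: [0.3, -0.7, -1.6]
opening: 0.0207
```

```bash
python3 ring.py .5755 .1125 93.5 .086
```

```text
t 22.07 pos [0.5641 0.291  0.0553] zhead -86.66 open 0.0207 F [ 0.3 -0.7 -1.6] q [0.36 0.24 1.72 0.   1.18 0.3 ]
 turn(deg, tool) [-0.16 -0.11 -0.21]  shift mm now-axes [ 3.6  0.7 92.9]  shift after turn [ 3.8  0.4 92.9]
```

Request:
{"op": "arm_command", "data": {"plan": [[[0.002,0,0.006,0,0,0,0.015],[0.001,0,0.012,0,0,0,0.015],[0.001,0,0.012,0,0,0,0.015],[0.001,0,0.012,0,0,0,0.015],[0.001,0,0.012,0,0,0,0.015],[0.001,0,0.012,0,0,0,0.015],[0.001,0,0.01,0,0,0,0.015],[0,0,0.006,0,0,0,0.015],[0,0,0,0,0,0,0.015]]]}}

```text
t: 22.82
tool_pos: [0.573, 0.2004, 0.0517]
tool_rot: [1.175, 1.229, -1.156]
contact_force: [0.2, 1.1, -1.8]
opening: 0.0207
```

```bash
python3 ring.py .5755 .1125 93.5 .086
```

```text
t 22.82 pos [0.573  0.2004 0.0517] zhead -86.71 open 0.0207 F [ 0.2  1.1 -1.8] q [0.21 0.18 1.8  0.   1.16 0.16]
 turn(deg, tool) [-0.21 -0.18 -0.72]  shift mm now-axes [ 0.2 -2.9  1.9]  shift after turn [ 0.2 -2.9  1.9]
```

Request:
{"op": "arm_command", "data": {"plan": [[[0,-0.002,0,0,-1,-0.3,0.015],[0,-0.001,0,0,-1,-0.4,0.015],[-0.005,0,0,0,-0.5,0,0.015],[-0.008,0,0,0,0,0,0.015],[-0.012,0,0,0,0,0,0.015],[-0.015,0,0,0,0,0,0.015],[-0.02,0,0,0,0,0,0.015],[-0.02,0,0,0,0,0,0.015],[-0.02,0,0,0,0,0,0.015],[-0.015,0,0,0,0,0,0.015],[-0.008,0,0,0,0,0,0.015],[0,0,0,0,0,0,0.015],[0,0,0,0,0,0,0.015]]]}}

```text
t: 23.9
tool_pos: [0.5686, 0.2112, 0.1881]
tool_rot: [1.134, 1.205, -1.179]
contact_force: [0.4, -0.1, -2.1]
opening: 0.0204
```

```bash
python3 hang.py 145 -6 20;python3 - <<'E'
from h import *
t=snap("top");a=snap("side")
for cam in("top","side"): print(cam,[(round(d["conf"],2),w(cam,d["at"]).round(3)) for d in mark_of(cam,"ring1") if d["conf"]>.2],[w(cam,d["at"]).round(3) for d in mark_of(cam,"rod_stop")[:1]])
E
```

```text
rod rel peg: s 195.3 dx -24.9 dz 43.6
t 23.9 pos [0.5686 0.2112 0.1881] zhead -86.38 open 0.0204 F [ 0.4 -0.1 -2.1] q [ 0.25  0.05  1.69 -0.04  1.41  0.2 ]
 turn(deg, tool) [ 1.02  2.39 -0.15]  shift mm now-axes [25.7 17.9 49.6]  shift after turn [23.6 18.9 50.3]
top [(0.79, array([ 0.606, -0.039,  0.148])), (0.78, array([0.579, 0.122, 0.188])), (0.59, array([0.401, 0.146, 0.069]))] [array([0.573, 0.153, 0.21 ])]
side [(0.94, array([ 0.591, -0.036,  0.146])), (0.74, array([0.399, 0.142, 0.071])), (0.67, array([0.574, 0.123, 0.192]))] [array([0.572, 0.152, 0.209])]
```

Request:
{"op": "arm_command", "data": {"plan": [[[0.003,0.003,0.005,0.5,0.3,0,0.015],[0.004,0.004,0.008,0.5,0.3,0,0.015],[0.005,0.004,0.01,0,0.3,0,0.015],[0.005,0.004,0.01,0,0.3,0,0.015],[0.004,0.003,0.01,0,0,0,0.015],[0.003,0,0.008,0,0,0,0.015],[0.001,0,0.005,0,0,0,0.015],[0,0,0.002,0,0,0,0.015],[0,0,0,0,0,0,0.015]]]}}

```text
t: 24.95
tool_pos: [0.5891, 0.1436, 0.155]
tool_rot: [1.16, 1.218, -1.195]
contact_force: [-0.7, 1.1, -0.5]
opening: 0.0208
```

```bash
python3 hang.py 90 -6 20
```

```text
rod rel peg: s 126.9 dx -7.5 dz 10.5
t 24.95 pos [0.5891 0.1436 0.155 ] zhead -87.7 open 0.0208 F [-0.7  1.1 -0.5] q [ 0.13  0.07  1.72 -0.02  1.36  0.09]
 turn(deg, tool) [-0.31  1.22  0.47]  shift mm now-axes [-8.7  1.6 37.1]  shift after turn [-9.5  1.5 36.9]
```

Request:
{"op": "arm_command", "data": {"plan": [[[-0.004,0,0,0,0,0.4,0.015],[-0.003,0,0,0,0,0,0.015],[0,0,0,0,0.3,0,0.015],[0,0,0.003,0,0.3,0,0.015],[0,0,0.005,0,0,0,0.015],[0,0,0,0,0,0,0.015]]]}}

```text
t: 25.45
tool_pos: [0.5899, 0.1369, 0.165]
tool_rot: [1.173, 1.22, -1.18]
contact_force: [0.4, 0.5, -1.9]
opening: 0.0211
```

```bash
python3 hang.py 40 -8 18
```

```text
rod rel peg: s 120.2 dx -7.0 dz 20.5
t 25.45 pos [0.5899 0.1369 0.165 ] zhead -87.55 open 0.0211 F [ 0.4  0.5 -1.9] q [ 0.11  0.06  1.72 -0.01  1.36  0.07]
 turn(deg, tool) [-0.15  0.5  -0.16]  shift mm now-axes [ 3.2 -0.8 80.1]  shift after turn [ 2.5 -1.  80.2]
```

Request:
{"op": "arm_command", "data": {"plan": [[[0,0,0.005,0,0,0,0.015],[0,0,0.009,0,0,0,0.015],[0,0,0.012,0,0,0,0.015],[0,0,0.012,0,0,0,0.015],[0,0,0.012,0,0,0,0.015],[0,0,0.012,0,0,0,0.015],[0,0,0.01,0,0,0,0.015],[0,0,0.006,0,0,0,0.015],[0,0,0.003,0,0,0,0.015],[0,0,0,0,0,0,0.015]]]}}

```text
t: 26.28
tool_pos: [0.5933, 0.0453, 0.1655]
tool_rot: [1.174, 1.22, -1.182]
contact_force: [-0.1, 0.4, -2.6]
opening: 0.0206
```

```bash
python3 hang.py 26 -16 2
```

```text
rod rel peg: s 28.5 dx -7.7 dz 21.0
t 26.28 pos [0.5933 0.0453 0.1655] zhead -87.71 open 0.0206 F [-0.1  0.4 -2.6] q [-0.04  0.03  1.75 -0.01  1.36 -0.08]
 turn(deg, tool) [-0.31  0.51 -0.13]  shift mm now-axes [19.  -8.3  2.3]  shift after turn [19.  -8.3  2.5]
```

Request:
{"op": "arm_command", "data": {"plan": [[[0,-0.004,0,0,0,0,0.015],[0.002,-0.004,0,0,0,0,0.015],[0.005,-0.001,0,0,0,0,0.015],[0.006,0,0,0,0,0,0.015],[0.006,0,0,0,0,0,0.015],[0.006,0,0,0,0,0,0.015],[0.006,0.001,0,0,0,0,0.015],[0.005,0.001,0,0,0,0,0.015],[0.003,0,0,0,0,0,0.015],[0,0,0,0,0,0,0.015],[0,0,0,0,0,0,0.015]]]}}

```text
t: 27.2
tool_pos: [0.5853, 0.0465, 0.1214]
tool_rot: [1.172, 1.222, -1.18]
contact_force: [-0.2, 0.3, -1.2]
opening: 0.0207
```

```bash
python3 hang.py 130 -14 -19
python3 - <<'E'
from h import *
t=snap("top");a=snap("side")
for cam in("top","side"): print(cam,[(round(d["conf"],2),w(cam,d["at"]).round(3)) for d in mark_of(cam,"ring1") if d["conf"]>.2],[w(cam,d["at"]).round(3) for d in mark_of(cam,"rod_stop")[:1]])
E
```

```text
rod rel peg: s 30.0 dx -15.7 dz -23.1
t 27.2 pos [0.5853 0.0465 0.1214] zhead -87.52 open 0.0207 F [-0.2  0.3 -1.2] q [-0.04  0.06  1.8  -0.01  1.28 -0.08]
 turn(deg, tool) [-0.12  0.51 -0.07]  shift mm now-axes [ -5.    1.5 -99.9]  shift after turn [  -4.1    1.7 -100. ]
top [(0.95, array([ 0.609, -0.092,  0.144])), (0.4, array([0.4  , 0.146, 0.067]))] [array([0.508, 0.135, 0.031])]
side [(0.91, array([ 0.599, -0.094,  0.144])), (0.73, array([ 0.602, -0.042,  0.147])), (0.68, array([0.398, 0.139, 0.069]))] [array([ 0.586, -0.013,  0.14 ])]
```

Request:
{"op": "arm_command", "data": {"plan": [[[-0.003,0.001,-0.006,0,0,0,0.015],[0,0,-0.01,0,0,0,0.015],[0,0,-0.012,0,0,0,0.015],[0,0,-0.012,0,0,0,0.015],[0,0,-0.012,0,0,0,0.015],[0,0,-0.012,0,0,0,0.015],[0,0,-0.012,0,0,0,0.015],[0,0,-0.012,0,0,0,0.015],[0,0,-0.012,0,0,0,0.015],[0,0,-0.012,0,0,0,0.015],[-0.015,0,-0.015,0,0.3,0,0.015],[-0.015,0,-0.02,-1.5,0,0,0.015],[-0.015,-0.015,-0.02,-1.5,0,0,0.015],[-0.005,-0.02,-0.025,-1.5,0,0,0.015],[0,-0.025,-0.025,-1.5,0,0,0.015],[0,-0.025,-0.015,-0.5,0,0,0.015],[0,-0.025,-0.01,0,0,0,0.015],[0,-0.02,0,0,0,0,0.015],[0,-0.01,0,0,0,0,0.015],[0,0,0,0,0,0,0.015]]]}}

```text
t: 29.17
tool_pos: [0.4222, 0.296, 0.1766]
tool_rot: [1.088, 1.28, -1.083]
contact_force: [0.0, -0.3, -1.7]
opening: 0.0208
```

```bash
python3 rl.py "[[.4027,.1434,.068]]"; python3 ring.py .403 .143 99 .165; python3 hang.py 100 0 0|head -1
```

```text
top [(0.95, array([ 0.61 , -0.048,  0.146])), (0.92, array([0.402, 0.147, 0.07 ])), (0.61, array([ 0.61 , -0.092,  0.148]))]
side [(0.91, array([ 0.599, -0.092,  0.147])), (0.88, array([ 0.606, -0.044,  0.145])), (0.79, array([0.4 , 0.14, 0.07]))]
ring ['top', 'side'] [0.4017 0.1423 1.734 ] 0.1750874268309497
t 29.47 pos [0.4249 0.2952 0.1767] zhead -80.65 open 0.0209 F [-0.6 -0.  -0.5] q [ 0.46 -0.17  1.92 -0.    1.39  0.3 ]
 turn(deg, tool) [ 0.35  0.03 -0.28]  shift mm now-axes [125.  -46.  -18.4]  shift after turn [125.2 -45.5 -18.1]
rod rel peg: s 285.8 dx -164.6 dz 32.2
```

Request:
{"op": "arm_command", "data": {"plan": [[[0,-0.01,-0.005,0,0,0,0.015],[0.008,-0.015,-0.008,0.3,0,-0.2,0.015],[0.015,-0.012,-0.005,0,0,0,0.015],[0.02,-0.006,0,0,0,0,0.015],[0.02,0,0,0,0,0,0.015],[0.02,0,0,0,0,0,0.015],[0.018,0,0,0,0,0,0.015],[0.01,0,0,0,0,0,0.015],[0.005,0,0,0,0,0,0.015],[0,0,0,0,0,0,0.015],[0,0,0,0,0,0,0.015]]]}}

```text
t: 30.38
tool_pos: [0.3801, 0.3078, 0.0584]
tool_rot: [1.102, 1.275, -1.095]
contact_force: [0.6, -0.6, -0.7]
opening: 0.0206
```

```bash
python3 ring.py .403 .143 99 .086
```

```text
t 30.38 pos [0.3801 0.3078 0.0584] zhead -81.44 open 0.0206 F [ 0.6 -0.6 -0.7] q [ 0.53 -0.1   2.07  0.    1.17  0.38]
 turn(deg, tool) [-0.44 -0.12 -0.21]  shift mm now-axes [ 6.7 -2.5 80.3]  shift after turn [ 6.9 -3.1 80.3]
```

Request:
{"op": "arm_command", "data": {"plan": [[[0.004,-0.002,0,-0.4,0,0,0.015],[0.003,-0.001,0.005,0,0,0,0.015],[0.001,0,0.01,0,0,0,0.015],[0.001,0,0.012,0,0,0,0.015],[0.001,0,0.012,0,0,0,0.015],[0.001,0,0.012,0,0,0,0.015],[0.001,0,0.012,0,0,0,0.015],[0,0,0.009,0,0,0,0.015],[0,0,0.005,0,0,0,0.015],[0,0,0,0,0,0,0.015]]]}}

```text
t: 31.22
tool_pos: [0.3944, 0.226, 0.0518]
tool_rot: [1.104, 1.272, -1.079]
contact_force: [-0.9, 0.5, -1.7]
opening: 0.0208
```

```bash
python3 ring.py .403 .143 99 .086
```

```text
t 31.22 pos [0.3944 0.226  0.0518] zhead -80.99 open 0.0208 F [-0.9  0.5 -1.7] q [ 0.36 -0.19  2.16  0.    1.15  0.2 ]
 turn(deg, tool) [ 0.01 -0.25 -0.92]  shift mm now-axes [ 0.2 -4.4 -2.7]  shift after turn [ 0.3 -4.4 -2.7]
```

Request:
{"op": "arm_command", "data": {"plan": [[[0,-0.002,0,0,-1,-0.4,0.015],[0,-0.002,0,0,-1,-0.5,0.015],[-0.005,0,0,0,-0.5,0,0.015],[-0.008,0,0,0,0,0,0.015],[-0.012,0,0,0,0,0,0.015],[-0.015,0,0,0,0,0,0.015],[-0.02,0,0,0,0,0,0.015],[-0.02,0,0,0,0,0,0.015],[-0.02,0,0,0,0,0,0.015],[-0.02,0,0,0,0,0,0.015],[-0.015,0,0,0,0,0,0.015],[-0.008,0,0,0,0,0,0.015],[0,0,0,0,0,0,0.015],[0,0,0,0,0,0,0.015]]]}}

```text
t: 32.38
tool_pos: [0.3862, 0.2372, 0.206]
tool_rot: [1.057, 1.252, -1.105]
contact_force: [0.3, -0.2, -1.8]
opening: 0.0206
```

```bash
python3 hang.py 130 -7 20;python3 - <<'E'
from h import *
t=snap("top");a=snap("side")
for cam in("top","side"): print(cam,[(round(d["conf"],2),w(cam,d["at"]).round(3)) for d in mark_of(cam,"ring1") if d["conf"]>.2],[w(cam,d["at"]).round(3) for d in mark_of(cam,"rod_stop")[:1]])
E
```

```text
rod rel peg: s 229.5 dx -205.9 dz 61.5
t 32.38 pos [0.3862 0.2372 0.206 ] zhead -80.46 open 0.0206 F [ 0.3 -0.2 -1.8] q [ 0.41 -0.35  2.02 -0.04  1.49  0.25]
 turn(deg, tool) [ 6.94  2.4  -0.02]  shift mm now-axes [ 46.2 185.5 121. ]  shift after turn [ 41.5 198.9  99.5]
top [(0.85, array([ 0.612, -0.043,  0.146])), (0.65, array([0.399, 0.158, 0.209])), (0.64, array([ 0.609, -0.093,  0.143])), (0.21, array([ 0.612, -0.188,  0.032]))] [array([0.395, 0.182, 0.229])]
side [(0.82, array([ 0.605, -0.041,  0.147])), (0.81, array([0.397, 0.151, 0.21 ])), (0.64, array([ 0.601, -0.092,  0.143])), (0.62, array([0.509, 0.139, 0.027]))] [array([0.397, 0.179, 0.226])]
```

Request:
{"op": "arm_command", "data": {"plan": [[[0,0.004,0,1,0,0,0.015],[0,0.008,0,1.5,0,0,0.015],[0,0.012,0,1.5,0,0,0.015],[0,0.016,0.002,1.5,0,0,0.015],[0,0.018,0.005,1,0,0,0.015],[0,0.02,0.008,0,0,0,0.015],[0,0.02,0.01,0,0,0,0.015],[0,0.02,0.01,0,0,0,0.015],[0,0.02,0.01,0,0,0,0.015],[0,0.018,0.01,0,0,0,0.015],[0,0.014,0.008,0,0,0,0.015],[0.002,0.01,0.006,0,0.2,0,0.015],[0.005,0.006,0.004,0,0.2,0,0.015],[0.008,0.003,0.002,0,0.3,0,0.015],[0.008,0,0,0,0.3,0,0.015],[0.006,0,0,0,0.3,0,0.015],[0.003,0,0,0,0.3,0,0.015],[0,0,0,0,0,0,0.015],[0,0,0,0,0,0,0.015]]]}}

```text
t: 34.27
tool_pos: [0.5884, 0.1672, 0.1595]
tool_rot: [1.171, 1.222, -1.204]
contact_force: [-0.4, -0.5, -1.6]
opening: 0.0205
```

```bash
python3 hang.py 120 -7 20
```

```text
rod rel peg: s 150.5 dx -7.0 dz 15.0
t 34.27 pos [0.5884 0.1672 0.1595] zhead -88.31 open 0.0205 F [-0.4 -0.5 -1.6] q [ 0.16  0.09  1.7  -0.01  1.37  0.13]
 turn(deg, tool) [-0.91  0.8   0.79]  shift mm now-axes [-4.6  0.5 30.5]  shift after turn [-5.   0.  30.5]
```

Request:
{"op": "arm_command", "data": {"plan": [[[-0.003,0,0,-0.5,0,0.4,0.015],[-0.002,0,0.003,-0.4,0.2,0.3,0.015],[0,0,0.006,0,0.2,0,0.015],[0,0,0.008,0,0,0,0.015],[0,0,0.006,0,0,0,0.015],[0,0,0.003,0,0,0,0.015],[0,0,0,0,0,0,0.015]]]}}

```text
t: 34.85
tool_pos: [0.5899, 0.1395, 0.1681]
tool_rot: [1.171, 1.224, -1.173]
contact_force: [0.0, 0.2, -1.8]
opening: 0.0207
```

```bash
python3 hang.py 28 -7 20
```

```text
rod rel peg: s 122.7 dx -6.9 dz 23.6
t 34.85 pos [0.5899 0.1395 0.1681] zhead -87.21 open 0.0207 F [ 0.   0.2 -1.8] q [ 0.11  0.05  1.72 -0.01  1.37  0.07]
 turn(deg, tool) [ 0.19  0.36 -0.23]  shift mm now-axes [ 4.2 -0.5 94.7]  shift after turn [ 3.6 -0.1 94.7]
```

Request:
{"op": "arm_command", "data": {"plan": [[[0.002,0,0.005,0,0,0,0.015],[0.001,0,0.009,0,0,0,0.015],[0,0,0.012,0,0,0,0.015],[0,0,0.012,0,0,0,0.015],[0,0,0.012,0,0,0,0.015],[0,0,0.012,0,0,0,0.015],[0,0,0.012,0,0,0,0.015],[0,0,0.008,0,0,0,0.015],[0,0,0.004,0,0,0,0.015],[0,0,0,0,0,0,0.015]]]}}

```text
t: 35.68
tool_pos: [0.5944, 0.0429, 0.165]
tool_rot: [1.173, 1.224, -1.175]
contact_force: [-0.0, 0.7, -2.1]
opening: 0.0205
```

```bash
python3 hang.py 28 -16 2
```

```text
rod rel peg: s 26.0 dx -6.8 dz 20.5
t 35.68 pos [0.5944 0.0429 0.165 ] zhead -87.35 open 0.0205 F [-0.   0.7 -2.1] q [-0.05  0.03  1.75 -0.01  1.36 -0.1 ]
 turn(deg, tool) [ 0.05  0.31 -0.2 ]  shift mm now-axes [18.4 -9.3 -2.1]  shift after turn [18.5 -9.2 -2. ]
```

Request:
{"op": "arm_command", "data": {"plan": [[[0,-0.004,-0.002,0,0,0,0.015],[0.001,-0.005,0,0,0,0,0.015],[0.004,-0.001,0,0,0,0,0.015],[0.006,0,0,0,0,0,0.015],[0.006,0,0,0,0,0,0.015],[0.006,0,0,0,0,0,0.015],[0.006,0.001,0,0,0,0,0.015],[0.005,0.001,0,0,0,0,0.015],[0.001,0,0,0,0,0,0.015],[0,0,0,0,0,0,0.015],[0,0,0,0,0,0,0.015]]]}}

```text
t: 36.6
tool_pos: [0.5851, 0.0459, 0.1254]
tool_rot: [1.17, 1.226, -1.174]
contact_force: [0.4, 0.7, -1.3]
opening: 0.0208
```

```bash
python3 hang.py 130 -14 -19
python3 - <<'E'
from h import *
t=snap("top");a=snap("side")
for cam in("top","side"): print(cam,[(round(d["conf"],2),w(cam,d["at"]).round(3)) for d in mark_of(cam,"ring1") if d["conf"]>.2],[w(cam,d["at"]).round(3) for d in mark_of(cam,"rod_stop")[:1]])
E
```

```text
rod rel peg: s 29.4 dx -15.9 dz -19.1
t 36.6 pos [0.5851 0.0459 0.1254] zhead -87.18 open 0.0208 F [ 0.4  0.7 -1.3] q [-0.05  0.05  1.8  -0.01  1.29 -0.09]
 turn(deg, tool) [ 0.22  0.35 -0.14]  shift mm now-axes [  -0.7    2.2 -100.6]  shift after turn [  -0.1    1.9 -100.6]
top [(0.95, array([ 0.608, -0.097,  0.148])), (0.94, array([ 0.598, -0.037,  0.145])), (0.63, array([ 0.609, -0.137,  0.147]))] []
side [(0.85, array([ 0.603, -0.137,  0.143])), (0.67, array([ 0.608, -0.094,  0.149])), (0.59, array([ 0.614, -0.178,  0.163])), (0.56, array([ 0.601, -0.042,  0.147]))] [array([ 0.587, -0.013,  0.149])]
```

Request:
{"op": "arm_command", "data": {"plan": [[[0,0.001,-0.006,0,0,0,0.015],[0,0,-0.01,0,0,0,0.015],[0,0,-0.012,0,0,0,0.015],[0,0,-0.012,0,0,0,0.015],[0,0,-0.012,0,0,0,0.015],[0,0,-0.012,0,0,0,0.015],[0,0,-0.012,0,0,0,0.015],[0,0,-0.012,0,0,0,0.015],[0,0,-0.012,0,0,0,0.015],[0,0,-0.01,0,0,0,0.015],[-0.01,0,-0.005,0,0,0,0.015],[-0.02,0,0,-0.5,0.3,0,0.015],[-0.025,0,0,-0.5,0,0,0.015],[-0.025,-0.02,0,-0.5,0,0,0.015],[-0.015,-0.03,0,-0.5,0,0,0.015],[-0.005,-0.03,0.01,-0.5,0,0,0.015],[0,-0.03,0.015,-0.5,0,0,0.015],[0,-0.03,0.02,0,0,0,0.015],[0,-0.02,0.02,0,0,0,0.015],[0,-0.01,0.02,0,0,0,0.015]]]}}

```text
t: 38.57
tool_pos: [0.4149, 0.0779, 0.2376]
tool_rot: [1.129, 1.252, -1.117]
contact_force: [-0.1, -1.3, -1.3]
opening: 0.0204
```

```bash
python3 -c "
from go import *
go([.411,-.0769,.0605],-84.28)"
```

```text
t 38.57 pos [0.4149 0.0779 0.2376] zhead -83.45 open 0.0204 F [-0.1 -1.3 -1.3] q [ 0.01 -0.48  2.06 -0.    1.55 -0.11]
 turn(deg, tool) [ 0.83  0.07 -0.64]  shift mm now-axes [177.1 -23.5 153.2]  shift after turn [177.1 -19.3 153.7]
```

Request:
{"op": "arm_command", "data": {"plan": [[[0,-0.003,0.018,0.8,0,-0.3,0.015],[0,-0.003,0.025,0,0,-0.3,0.015],[0,-0.004,0.025,0,0,0,0.015],[0,-0.003,0.025,0,0,0,0.015],[0.01,-0.003,0.02,0,0,0,0.015],[0.015,0,0.015,0,0,0,0.015],[0.02,0,0.007,0,0,0,0.015],[0.02,0,0,0,0,0,0.015],[0.02,0,0,0,0,0,0.015],[0.015,0,0,0,0,0,0.015],[0.01,0,0,0,0,0,0.015],[0.005,0,0,0,0,0,0.015],[0,0,0,0,0,0,0.015],[0,0,0,0,0,0,0.015]]]}}

```text
t: 39.73
tool_pos: [0.4156, -0.07, 0.1352]
tool_rot: [1.144, 1.223, -1.131]
contact_force: [-0.0, 1.0, -1.0]
opening: 0.0205
```

```bash
python3 -c "
from go import *
go([.411,-.0769,.0605],-84.28)"
```

```text
t 39.73 pos [ 0.4156 -0.07    0.1352] zhead -84.83 open 0.0205 F [-0.  1. -1.] q [-0.34 -0.42  2.18 -0.    1.35 -0.43]
 turn(deg, tool) [-0.54  0.83 -1.37]  shift mm now-axes [74.7 -7.   5.3]  shift after turn [74.7 -5.2  6.4]
```

Request:
{"op": "arm_command", "data": {"plan": [[[0,-0.003,0.003,-0.3,0.4,-0.7,0.015],[0.01,-0.002,0.003,-0.2,0.4,-0.7,0.015],[0.015,0,0,0,0,0,0.015],[0.012,0,0,0,0,0,0.015],[0.008,0,0,0,0,0,0.015],[0,0,0,0,0,0,0.015],[0,0,0,0,0,0,0.015],[0,0,0,0,0,0,0.015]]]}}

```text
t: 40.4
tool_pos: [0.415, -0.0797, 0.0935]
tool_rot: [1.135, 1.249, -1.132]
contact_force: [0.7, -0.5, -0.6]
opening: 0.0206
```

```bash
python3 -c "
from go import *
go([.411,-.0769,.0605],-84.28)"
```

```text
t 40.4 pos [ 0.415  -0.0797  0.0935] zhead -84.21 open 0.0206 F [ 0.7 -0.5 -0.6] q [-0.37 -0.34  2.2  -0.    1.27 -0.47]
 turn(deg, tool) [ 0.07  0.21 -0.3 ]  shift mm now-axes [32.9 -3.8 -3.3]  shift after turn [33.  -3.7 -3.1]
```

Request:
{"op": "arm_command", "data": {"plan": [[[0,-0.002,-0.002,0,0.2,-0.2,0.015],[0,-0.002,-0.001,0,0,-0.1,0.015],[0.003,0,0,0,0,0,0.015],[0,0,0,0,0,0,0.015],[0,0,0,0,0,0,0.015]]]}}

```text
t: 40.82
tool_pos: [0.4118, -0.0774, 0.0928]
tool_rot: [1.135, 1.252, -1.132]
contact_force: [-0.5, -0.5, -1.1]
opening: 0.0203
```

```bash
python3 -c "
from go import *
go([.411,-.0769,.0605],-84.28)"
```

```text
t 40.82 pos [ 0.4118 -0.0774  0.0928] zhead -84.19 open 0.0203 F [-0.5 -0.5 -1.1] q [-0.36 -0.35  2.21 -0.    1.28 -0.47]
 turn(deg, tool) [ 0.09  0.1  -0.2 ]  shift mm now-axes [32.3 -0.9 -0.6]  shift after turn [32.3 -0.8 -0.5]
```

Request:
{"op": "arm_command", "data": {"plan": [[[0.006,-0.001,0,0,0,0,0.015],[0.007,0,0,0,0,0,0.015],[0.007,0,0,0,0,0,0.015],[0.005,0,0,0,0,0,0.015],[0.003,0,0,0,0,0,0.015],[0,0,0,0,0,0,0.015],[0,0,0,0,0,0,0.015],[0,0,0,0,0,0,0.015]]]}}

```text
t: 41.48
tool_pos: [0.41, -0.0772, 0.0606]
tool_rot: [1.134, 1.254, -1.133]
contact_force: [-0.6, -0.0, -2.1]
opening: 0.0206
```

```bash
python3 -c "
from go import *
go([.411,-.0769,.0605],-84.28)"
```

```text
t 41.48 pos [ 0.41   -0.0772  0.0606] zhead -84.18 open 0.0206 F [-0.6 -0.  -2.1] q [-0.36 -0.3   2.23 -0.    1.21 -0.47]
 turn(deg, tool) [ 0.1   0.05 -0.08]  shift mm now-axes [ 0.1  1.  -0.2]  shift after turn [ 0.1  1.  -0.2]
```

Request:
{"op": "arm_command", "data": {"plan": [[[0.001,0.001,0,0,0,0,0.015],[0,0,0,0,0,0,0.015],[0,0,0,0,0,0,0.03],[0,0,0,0,0,0,0.05],[0,0,0,0,0,0,0.05],[0,0,0,0,0,0,0.05],[0,0,0,0,0,0,0.05],[-0.01,0,0,0,0,0,0.05],[-0.02,0,0,0,0,0,0.05],[-0.025,0,0,0,0,0,0.05],[-0.025,0,0,0,0,0,0.06],[-0.025,0,0,0,0,0,0.06],[-0.025,0,-0.02,0,0,0,0.06],[-0.025,0,-0.03,0,0,0,0.06],[-0.01,0,-0.035,0,0,0,0.06],[0,0,-0.035,0,0,0,0.06],[0,0,-0.035,0,0,0,0.06],[0,0,-0.035,0,0,0,0.06],[0,0,-0.02,0,0,0,0.06],[0,0,0,0,0,0,0.06]]]}}

```text
t: 43.15
tool_pos: [0.3904, 0.14, 0.2484]
tool_rot: [1.15, 1.238, -1.124]
contact_force: [0.3, -0.8, 0.0]
opening: 0.0605
```

```bash
cat > chk.py <<'E'
from fit import *
from go import go
for _ in range(2):
    t=snap("top");a=snap("side")
    for cam in("top","side"):
        for n in("ring1","rod","rod_stop","rest","sleeve","peg_tip"): print(cam,n,[(round(d["conf"],2),w(cam,d["at"]).round(4)) for d in mark_of(cam,n) if d["conf"]>.3])
p=[.475,.032,.052];m=masks_of("sleeve",[p])[0];print(list(m))
if m: print("sleeve fit",fit("s",(.05,.044,.044),.052,p,m,(1.5,1.8,2.1)))
go([.5,.1,.2],-87)
E
cat > chk2.py <<'E'
from chk import *
cv2.imwrite('pics/c6.png',np.vstack([np.hstack([cv2.resize(t[190:360,230:430],(400,340)),cv2.resize(a[190:360,220:420],(400,340))])])[:,:,::-1])
E
python3 chk2.py
```

```text
top ring1 [(0.96, array([ 0.6024, -0.0346,  0.1483])), (0.85, array([ 0.6089, -0.0958,  0.1444])), (0.77, array([ 0.6118, -0.1394,  0.1453]))]
top rod [(0.76, array([ 0.406 , -0.0753,  0.0807])), (0.6, array([0.5092, 0.1377, 0.0318]))]
top rod_stop [(0.66, array([ 0.4186, -0.1345,  0.0799]))]
top rest [(0.7, array([ 0.4094, -0.0764,  0.0326]))]
top sleeve [(0.68, array([0.4779, 0.0334, 0.0547]))]
top peg_tip []
side ring1 [(0.92, array([ 0.6053, -0.045 ,  0.1482])), (0.69, array([ 0.6022, -0.1396,  0.144 ])), (0.64, array([ 0.6045, -0.0942,  0.1461]))]
side rod [(0.97, array([ 0.4091, -0.0802,  0.077 ]))]
side rod_stop [(0.77, array([ 0.4161, -0.1324,  0.079 ]))]
side rest [(0.79, array([ 0.4076, -0.0744,  0.0296])), (0.36, array([ 0.6057, -0.097 ,  0.1472]))]
side sleeve [(0.98, array([0.4711, 0.034 , 0.0542]))]
side peg_tip [(0.98, array([0.5998, 0.0169, 0.1624]))]
top ring1 [(0.97, array([ 0.61  , -0.0926,  0.144 ])), (0.95, array([ 0.5967, -0.034 ,  0.146 ])), (0.85, array([ 0.6095, -0.1376,  0.1481]))]
top rod [(0.9, array([ 0.4093, -0.0747,  0.0811])), (0.59, array([0.5592, 0.0
[... 239 characters left out ...]

side ring1 [(0.88, array([ 0.6019, -0.04  ,  0.147 ])), (0.56, array([ 0.6009, -0.1354,  0.1423]))]
side rod [(0.97, array([ 0.4086, -0.08  ,  0.0782]))]
side rod_stop [(0.58, array([ 0.4172, -0.1334,  0.0802]))]
side rest [(0.7, array([ 0.4078, -0.0714,  0.0317]))]
side sleeve [(0.57, array([0.4701, 0.0349, 0.0527]))]
side peg_tip [(0.66, array([0.6022, 0.0187, 0.1633]))]
['top', 'side']
sleeve fit (array([0.4751, 0.0319, 1.8787]), np.float64(0.1678779069767442))
t 44.65 pos [0.391  0.1371 0.2471] zhead -84.91 open 0.06 F [ 0.2 -0.6 -0.4] q [ 0.16 -0.51  2.06 -0.    1.57  0.07]
 turn(deg, tool) [ 2.09  0.05 -1.09]  shift mm now-axes [ 49.1 104.3  46.6]  shift after turn [ 47.1 106.9  42.8]
```

View pics/c6.png

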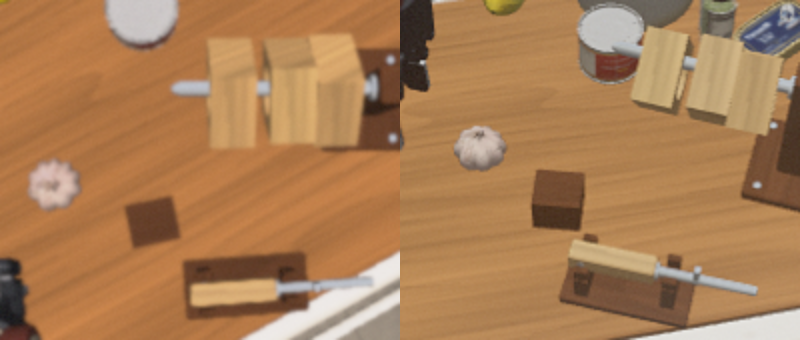

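```bash
cat > sl.py <<'E'
from h import *
from go import go
def sleeve(c=(.475,.032,.074),r=22):
    t=snap("top");u=proj("top",c).astype(int);g=cv2.cvtColor(t,cv2.COLOR_RGB2GRAY)[u[1]-r:u[1]+r,u[0]-r:u[0]+r]
    _,b=cv2.threshold(cv2.resize(g,None,fx=8,fy=8,interpolation=cv2.INTER_CUBIC),0,255,cv2.THRESH_BINARY_INV+cv2.THRESH_OTSU)
    k=max(cv2.findContours(b,cv2.RETR_EXTERNAL,cv2.CHAIN_APPROX_NONE)[0],key=cv2.contourArea)[:,0]
    W=np.array([onz("top",((p[0]-3.5)/8+u[0]-r,(p[1]-3.5)/8+u[1]-r),.074)[:2] for p in k[::4]]).astype(np.float32)*1000
    R_=cv2.minAreaRect(W);return R_,cv2.boxPoints(R_)
if __name__=="__main__":
    for _ in range(2):
        r,b=sleeve();print(r);
    e=b[1]-b[0],b[2]-b[1];e=max(e,key=np.linalg.norm);e=e*-np.sign(e[1]);h=np.degrees(np.arctan2(e[1],e[0]));print("heading",h)
    c=np.array(r[0])/1000;d=np.array([np.cos(np.radians(h)),np.sin(np.radians(h))]);p=c-.008*d;go([p[0],p[1],.040],h)
E
python3 sl.py
```

```text
((475.0622863769531, 32.72113800048828), (45.062767028808594, 50.246944427490234), 13.97135066986084)
((475.0569152832031, 32.674781799316406), (45.35136795043945, 50.39795684814453), 14.038267135620117)
heading -75.961716
t 44.75 pos [0.391  0.1371 0.2471] zhead -84.91 open 0.0602 F [-0.6  0.1 -0. ] q [ 0.16 -0.51  2.06 -0.    1.57  0.07]
 turn(deg, tool) [-8.95  0.15 -1.08]  shift mm now-axes [208.5  69.2 103.3]  shift after turn [207.1  56.2 113.7]
```

Request:
{"op": "arm_command", "data": {"plan": [[[0,0,0,-2,0,-0.5,0.065],[0,0.005,0.01,-2,0,-0.5,0.065],[0,0.01,0.018,-2,0,0,0.065],[0,0.01,0.02,-2,0,0,0.065],[0.01,0.01,0.02,-1,0,0,0.065],[0.02,0.01,0.02,0,0,0,0.065],[0.02,0.008,0.016,0,0,0,0.065],[0.02,0.003,0.01,0,0,0,0.065],[0.02,0,0,0,0,0,0.065],[0.02,0,0,0,0,0,0.065],[0.01,0,0,0,0,0,0.065],[0,0,0,0,0,0,0.065],[0,0,0,0,0,0,0.065]]]}}

```text
t: 45.83
tool_pos: [0.4768, 0.0326, 0.1259]
tool_rot: [1.022, 1.312, -1.014]
contact_force: [1.0, 0.2, 0.2]
opening: 0.0651
```

```bash
python3 -c "
from go import *
go([.4731,.0405,.040],-76)"
```

```text
t 45.83 pos [0.4768 0.0326 0.1259] zhead -75.37 open 0.0651 F [1.  0.2 0.2] q [-0.09 -0.23  2.05 -0.    1.3  -0.34]
 turn(deg, tool) [ 0.63  0.17 -0.45]  shift mm now-axes [85.8 -2.2 -8.8]  shift after turn [85.9 -1.7 -8.6]
```

Request:
{"op": "arm_command", "data": {"plan": [[[0.005,-0.001,-0.004,0.3,0,-0.2,0.065],[0.01,-0.001,-0.004,0.3,0,-0.2,0.065],[0.015,0,0,0,0,0,0.065],[0.015,0,0,0,0,0,0.065],[0.01,0,0,0,0,0,0.065],[0.005,0,0,0,0,0,0.065],[0,0,0,0,0,0,0.065],[0,0,0,0,0,0,0.065],[0,0,0,0,0,0,0.065]]]}}

```text
t: 46.58
tool_pos: [0.4774, 0.0428, 0.0694]
tool_rot: [1.029, 1.302, -1.019]
contact_force: [-0.6, 0.3, 0.0]
opening: 0.0647
```

```bash
python3 -c "
from go import *
go([.4731,.0405,.040],-76)"
```

```text
t 46.58 pos [0.4774 0.0428 0.0694] zhead -75.9 open 0.0647 F [-0.6  0.3  0. ] q [-0.06 -0.15  2.09 -0.    1.18 -0.31]
 turn(deg, tool) [ 0.1   0.38 -0.75]  shift mm now-axes [29.3 -5.1  1. ]  shift after turn [29.4 -4.8  1.2]
```

Request:
{"op": "arm_command", "data": {"plan": [[[0.003,-0.003,0.001,0,0.2,-0.4,0.065],[0.005,-0.002,0,0,0.2,-0.3,0.065],[0.005,0,0,0,0,0,0.065],[0.005,0,0,0,0,0,0.065],[0.003,0,0,0,0,0,0.065],[0,0,0,0,0,0,0.065],[0,0,0,0,0,0,0.065]]]}}

```text
t: 47.17
tool_pos: [0.4742, 0.04, 0.0484]
tool_rot: [1.028, 1.313, -1.024]
contact_force: [0.6, 0.1, -0.2]
opening: 0.0653
```

```bash
python3 -c "
from go import *
go([.4731,.0405,.040],-76)"
```

```text
t 47.17 pos [0.4742 0.04   0.0484] zhead -75.94 open 0.0653 F [ 0.6  0.1 -0.2] q [-0.07 -0.12  2.1   0.    1.15 -0.32]
 turn(deg, tool) [ 0.06  0.02 -0.21]  shift mm now-axes [ 8.4 -1.  -0.8]  shift after turn [ 8.4 -0.9 -0.8]
```

Request:
{"op": "arm_command", "data": {"plan": [[[0.004,-0.001,0,0,0,0,0.065],[0.004,0,0,0,0,0,0.065],[0,0,0,0,0,0,0.065],[0,0,0,0,0,0,0.055],[0,0,0,0,0,0,0.045],[0,0,0,0,0,0,0.035],[0,0,0,0,0,0,0.035],[0,0,0,0,0,0,0.035],[0,0,0,0,0,0,0.035]]], "squeeze": 60}}

```text
t: 47.92
tool_pos: [0.4736, 0.0398, 0.04]
tool_rot: [1.029, 1.312, -1.023]
contact_force: [1.1, 0.5, -1.1]
opening: 0.0432
```

```bash
python3 -c "
from go import *
go([.4731,.0405,.040],-76)"
```

```text
t 47.92 pos [0.4736 0.0398 0.04  ] zhead -75.93 open 0.0432 F [ 1.1  0.5 -1.1] q [-0.07 -0.11  2.11  0.    1.13 -0.32]
 turn(deg, tool) [ 0.07  0.03 -0.26]  shift mm now-axes [ 0.  -0.3 -0.8]  shift after turn [ 0.  -0.3 -0.8]
```

Request:
{"op": "arm_command", "data": {"plan": [[[-0.01,0,0,0,0,0,0.035],[-0.015,0,0,0,0,0,0.035],[-0.02,0,0,0,0,0,0.035],[-0.02,0,0,0,0,0,0.035],[-0.02,0,0,0,0,0,0.035],[-0.02,0,-0.005,2,0,0,0.035],[-0.01,0,-0.012,2,0,0,0.035],[0,0.005,-0.012,2,0,0,0.035],[0,0.01,-0.01,2,0,0,0.035],[0,0.015,-0.005,2,0,0,0.035],[0,0.02,0,1,0,0,0.035],[0,0.02,0,0,0,0,0.035],[0,0.02,0,0,0,0,0.035],[0,0.015,0,0,0,0,0.035],[0,0.008,0,0,0,0,0.035],[0,0,0,0,0,0,0.035],[0,0,0,0,0,0,0.035]]]}}

```text
t: 49.33
tool_pos: [0.5814, 0.0939, 0.173]
tool_rot: [1.183, 1.223, -1.168]
contact_force: [0.2, 0.5, -0.8]
opening: 0.0432
```

```bash
cat > sg.py <<'E'
import sys
from hang import *
def sg(s,dx=0,dz=0): 
    d=(ctrl.get_obs()["tool_pos"]-TIP)*1e3;print("sleeve centre s %.1f dx %.1f dz %.1f"%(d@v-8,d@n,d[2]+12))
    go(TIP+((s+8)*v+dx*n+np.array([0,0,dz-12]))/1e3,H)
if __name__=="__main__": sg(*map(float,sys.argv[1:]))
E
python3 sg.py 50
```

```text
sleeve centre s 69.6 dx -17.4 dz 20.0
t 49.33 pos [0.5814 0.0939 0.173 ] zhead -87.48 open 0.0432 F [ 0.2  0.5 -0.8] q [ 0.03  0.    1.76  0.    1.37 -0.01]
 turn(deg, tool) [-0.08 -0.06 -0.61]  shift mm now-axes [20.2 17.2 19.6]  shift after turn [20.  17.4 19.6]
```

Request:
{"op": "arm_command", "data": {"plan": [[[0.005,0.004,0,0,0,-0.3,0.035],[0.006,0.006,0,0,0,-0.3,0.035],[0.006,0.005,0.004,0,0,0,0.035],[0.003,0.002,0.005,0,0,0,0.035],[0,0,0.003,0,0,0,0.035],[0,0,0,0,0,0,0.035],[0,0,0,0,0,0,0.035]]]}}

```text
t: 49.92
tool_pos: [0.5974, 0.0811, 0.1499]
tool_rot: [1.175, 1.234, -1.18]
contact_force: [0.0, -0.2, -0.4]
opening: 0.0435
```

```bash
python3 sg.py 45
python3 - <<'E'
from h import *
for _ in range(3):
    t=snap("top");a=snap("side")
    for cam in("top","side"):
        for n in("sleeve","peg_tip","peg_root"): print(cam,n,[(round(d["conf"],2),w(cam,d["at"]).round(4)) for d in mark_of(cam,n) if d["conf"]>.3][:2])
def c(im,u,v,r=40): return cv2.resize(im[v-r:v+r,u-r:u+r],(400,400),interpolation=cv2.INTER_CUBIC)
P=[.6,.035,.165];k=[proj(x,P).astype(int) for x in("top","side")]
cv2.imwrite('pics/c7.png',np.hstack([c(t,*k[0]),c(a,*k[1])])[:,:,::-1])
E
```

```text
sleeve centre s 56.0 dx -2.0 dz -3.1
t 49.92 pos [0.5974 0.0811 0.1499] zhead -87.5 open 0.0435 F [ 0.  -0.2 -0.4] q [ 0.01  0.07  1.74  0.    1.34 -0.03]
 turn(deg, tool) [-0.1  -0.05  0.26]  shift mm now-axes [-3.1  2.  11. ]  shift after turn [-3.1  2.  11. ]
top sleeve []
top peg_tip []
top peg_root [(0.73, array([ 0.6097, -0.1705,  0.1679])), (0.51, array([ 0.6089, -0.0939,  0.1455]))]
side sleeve [(0.64, array([0.5942, 0.0767, 0.1655])), (0.63, array([ 0.4094, -0.0745,  0.0313]))]
side peg_tip []
side peg_root [(0.49, array([ 0.6028, -0.0959,  0.1485]))]
top sleeve []
top peg_tip [(0.37, array([ 0.41  , -0.0754,  0.0821]))]
top peg_root [(0.66, array([ 0.6089, -0.1724,  0.1668]))]
side sleeve [(0.64, array([0.5922, 0.0774, 0.1676]))]
side peg_tip []
side peg_root [(0.7, array([ 0.6124, -0.1747,  0.1656]))]
top sleeve []
top peg_tip [(0.57, array([ 0.414 , -0.1352,  0.0768])), (0.42, array([ 0.4065, -0.0789,  0.0298]))]
top peg_root [(0.9, array([ 0.6088, -0.1733,  0.1672])), (0.62, array([0.5996, 0.0024, 0.1466]))]
side sleeve [(0.72, array([0.5903, 0.0801, 0.1651])), (0.54, array([ 0.6126, -0.1744,  0.1641]))]
side peg_tip [(0.37, array([ 0.6068, -0.1877,  0.0334]))]
side peg_root [(0.79, array([ 0.61  , -0.1722,  0.1636])), (0.55, array([0.6939, 0.0493, 0.0303]))]
```

View pics/c7.png

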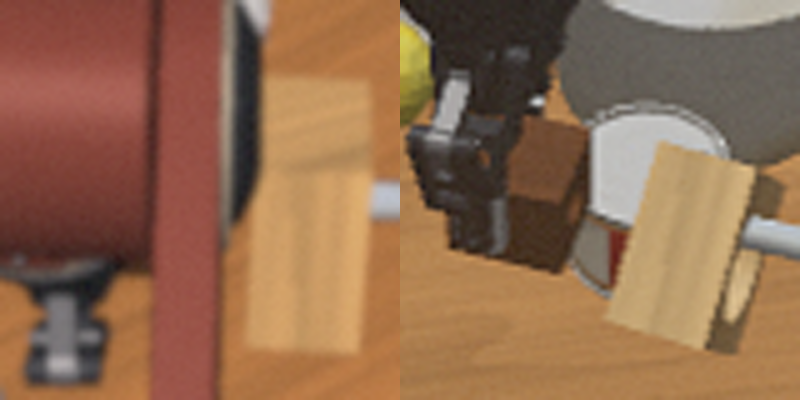

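Run:
```python
from h import *
for _ in range(2):
    snap("top");snap("side")
    for cam in("top","side"): print(cam,[(round(d["conf"],2),w(cam,d["at"]).round(4)) for d in mark_of(cam,"ring1") if d["conf"]>.2])
```

```text
top [(0.71, array([0.5993, 0.0014, 0.1482])), (0.66, array([ 0.6089, -0.0956,  0.1469])), (0.62, array([ 0.6134, -0.1405,  0.1474]))]
side [(0.94, array([ 0.6002, -0.0072,  0.1469])), (0.91, array([ 0.606 , -0.0943,  0.1502])), (0.77, array([ 0.6016, -0.1366,  0.1426]))]
top [(0.97, array([ 0.6093, -0.0967,  0.1455])), (0.78, array([ 0.6095, -0.1362,  0.1438])), (0.73, array([0.6055, 0.0008, 0.1461])), (0.73, array([ 0.7643, -0.0583,  0.0328]))]
side [(0.89, array([ 0.6082, -0.0954,  0.1461])), (0.62, array([ 0.6029, -0.0078,  0.146 ])), (0.62, array([ 0.6053, -0.1369,  0.1438])), (0.5, array([ 0.4105, -0.0753,  0.0297])), (0.32, array([ 0.4161, -0.1348,  0.0805]))]
```

Request:
{"op": "arm_command", "data": {"plan": [[[-0.002,0.001,0,0,0,0.2,0.035],[-0.001,0.001,0.002,0,0,0,0.035],[0,0,0.004,0,0,0,0.035],[0,0,0.004,0,0,0,0.035],[0,0,0,0,0,0,0.035],[0,0,0,0,0,0,0.035]]]}}

```text
t: 52.02
tool_pos: [0.6005, 0.0703, 0.1539]
tool_rot: [1.177, 1.23, -1.176]
contact_force: [-0.4, 0.7, -0.8]
opening: 0.0433
```

```bash
python3 sg.py 28
```

```text
sleeve centre s 45.2 dx 0.6 dz 0.9
t 52.02 pos [0.6005 0.0703 0.1539] zhead -87.46 open 0.0433 F [-0.4  0.7 -0.8] q [-0.01  0.06  1.73  0.    1.34 -0.05]
 turn(deg, tool) [-0.06 -0.04 -0.03]  shift mm now-axes [ 0.9 -0.6 17.2]  shift after turn [ 0.9 -0.6 17.2]
```

Request:
{"op": "arm_command", "data": {"plan": [[[0.001,0,0.004,0,0,0,0.035],[0,0,0.005,0,0,0,0.035],[0,0,0.005,0,0,0,0.035],[0,0,0.005,0,0,0,0.035],[0,0,0.005,0,0,0,0.035],[0,0,0.005,0,0,0,0.035],[0,0,0.003,0,0,0,0.035],[0,0,0,0,0,0,0.035],[0,0,0,0,0,0,0.035]]]}}

```text
t: 52.77
tool_pos: [0.6019, 0.0345, 0.1526]
tool_rot: [1.179, 1.23, -1.177]
contact_force: [0.3, 0.8, -1.2]
opening: 0.0433
```

```bash
python3 sg.py -28;  python3 - <<'E'
from h import *
t=snap("top");a=snap("side")
for cam in("top","side"):
    for n in ("ring1","sleeve"): print(cam,n,[(round(d["conf"],2),w(cam,d["at"]).round(4)) for d in mark_of(cam,n) if d["conf"]>.3])
def c(im,u,v,r=40): return cv2.resize(im[v-r:v+r,u-r:u+r],(400,400),interpolation=cv2.INTER_CUBIC)
P=[.6,.01,.165];k=[proj(x,P).astype(int) for x in("top","side")]
cv2.imwrite('pics/c8.png',np.hstack([c(t,*k[0]),c(a,*k[1])])[:,:,::-1])
E
```

```text
sleeve centre s 9.3 dx 0.4 dz -0.4
t 52.77 pos [0.6019 0.0345 0.1526] zhead -87.53 open 0.0433 F [ 0.3  0.8 -1.2] q [-0.07  0.06  1.74  0.    1.34 -0.11]
 turn(deg, tool) [-0.13 -0.08 -0.01]  shift mm now-axes [-0.5 -0.3 37.3]  shift after turn [-0.4 -0.4 37.3]
top ring1 [(0.71, array([ 0.6094, -0.1372,  0.1476])), (0.69, array([ 0.6102, -0.0953,  0.146 ])), (0.55, array([ 0.5996, -0.0154,  0.145 ]))]
top sleeve []
side ring1 [(0.87, array([ 0.6023, -0.019 ,  0.1479])), (0.84, array([ 0.6087, -0.0955,  0.1496])), (0.59, array([ 0.6029, -0.1351,  0.1437]))]
side sleeve [(0.72, array([0.5978, 0.027 , 0.1681]))]
```

View pics/c8.png

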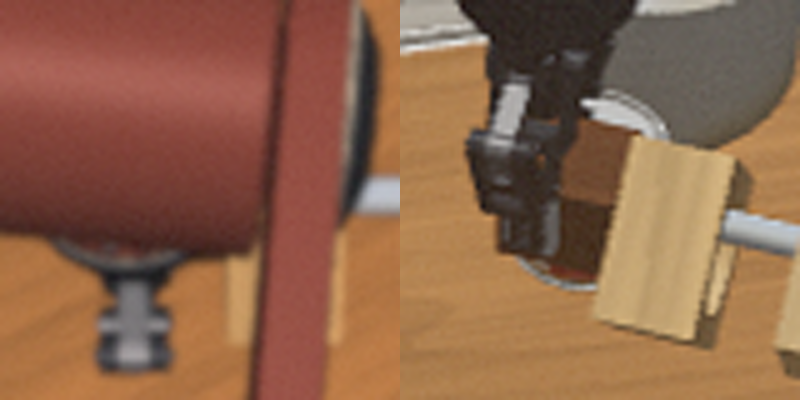

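Request:
{"op": "arm_command", "data": {"plan": [[[0,0,0.004,0,0,0,0.035],[0,0,0.005,0,0,0,0.035],[0,0,0.005,0,0,0,0.035],[0,0,0.005,0,0,0,0.035],[0,0,0.005,0,0,0,0.035],[0,0,0.005,0,0,0,0.035],[0,0,0.002,0,0,0,0.035],[0,0,0,0,0,0,0.035],[0,0,0,0,0,0,0.035]]]}}

```text
t: 53.82
tool_pos: [0.6033, 0.0011, 0.1526]
tool_rot: [1.179, 1.232, -1.175]
contact_force: [-0.0, 2.0, -0.2]
opening: 0.043
```

```bash
python3 sg.py -29
```

```text
sleeve centre s -24.2 dx 0.3 dz -0.4
t 53.82 pos [0.6033 0.0011 0.1526] zhead -87.49 open 0.043 F [-0.   2.  -0.2] q [-0.12  0.06  1.74  0.    1.34 -0.17]
 turn(deg, tool) [-0.09 -0.16 -0.01]  shift mm now-axes [-0.4 -0.3  4.8]  shift after turn [-0.4 -0.3  4.8]
```

Request:
{"op": "arm_command", "data": {"plan": [[[0,0,0.003,0,0,0,0.035],[0,0,0.003,0,0,0,0.035],[0,0,0.001,0,0,0,0.035],[0,0,0,0,0,0,0.035],[0,0,0,0,0,0,0.035]]]}}

```text
t: 54.23
tool_pos: [0.6037, -0.0058, 0.1526]
tool_rot: [1.179, 1.233, -1.174]
contact_force: [-0.2, 1.6, -0.4]
opening: 0.0436
```

```bash
python3 sg.py -29
python3 - <<'E'
from h import *
t=snap("top");a=snap("side")
for cam in("top","side"):
    for n in ("ring1","sleeve","peg_tip"): print(cam,n,[(round(d["conf"],2),w(cam,d["at"]).round(4)) for d in mark_of(cam,n) if d["conf"]>.3])
E
```

```text
sleeve centre s -31.0 dx 0.3 dz -0.4
t 54.23 pos [ 0.6037 -0.0058  0.1526] zhead -87.45 open 0.0436 F [-0.2  1.6 -0.4] q [-0.13  0.06  1.74  0.    1.34 -0.18]
 turn(deg, tool) [-0.05 -0.22 -0.01]  shift mm now-axes [-0.4 -0.3 -2. ]  shift after turn [-0.4 -0.3 -2. ]
top ring1 [(0.93, array([ 0.6091, -0.104 ,  0.1478])), (0.83, array([ 0.6102, -0.1458,  0.1474])), (0.52, array([ 0.6026, -0.0592,  0.1479]))]
top sleeve []
top peg_tip []
side ring1 [(0.95, array([ 0.6035, -0.0627,  0.15  ])), (0.9, array([ 0.6082, -0.1024,  0.1477])), (0.57, array([ 0.6039, -0.1454,  0.143 ])), (0.57, array([ 0.7698, -0.057 ,  0.0278]))]
side sleeve [(0.59, array([ 0.5978, -0.0126,  0.1662]))]
side peg_tip []
```

Request:
{"op": "arm_command", "data": {"plan": [[[0,0,0,0,0,0,0.05],[0,0,0,0,0,0,0.06],[0,0,0,0,0,0,0.065],[0,0,0,0,0,0,0.065],[0,0,0,0,0,0,0.065],[-0.006,0,0,0,0,0,0.065],[-0.012,0,0,0,0,0,0.065],[-0.018,0,0,0,0,0,0.065],[-0.02,0,0,0,0,0,0.065],[-0.02,0,0,0,0,0,0.065],[-0.02,0,-0.01,0,0,0,0.065],[-0.01,0,-0.02,0,0,0,0.065],[0,-0.01,-0.03,0,0,0,0.065],[0,-0.015,-0.03,0,0,0,0.065],[0,-0.015,-0.03,0,0,0,0.065],[0,-0.015,-0.03,0,0,0,0.065],[0,-0.015,-0.03,0,0,0,0.065],[0,-0.01,-0.02,0,0,0,0.065],[0,0,-0.01,0,0,0,0.065],[0,0,0,0,0,0,0.065]]]}}

```text
t: 56.3
tool_pos: [0.5147, 0.2065, 0.2838]
tool_rot: [1.193, 1.214, -1.163]
contact_force: [-0.4, -0.0, 0.4]
opening: 0.0652
```

```bash
python3 sg.py -29
python3 - <<'E'
from h import *
for i in range(2):
    t=snap("top");a=snap("side")
    for cam in("top","side"):
        for n in ("ring1","sleeve","rod","rod_stop","rest","peg_tip")+(("garlic","bean_tin","lemon","fish_tin","paprika_jar") if i else ()): print(cam,n,[(round(d["conf"],2),w(cam,d["at"]).round(4)) for d in mark_of(cam,n) if d["conf"]>.3])
cv2.imwrite('pics/c9.png',np.vstack([np.hstack([cv2.resize(t[190:350,280:440],(400,400),interpolation=cv2.INTER_CUBIC),cv2.resize(a[190:350,290:450],(400,400),interpolation=cv2.INTER_CUBIC)])])[:,:,::-1])
E
```

```text
sleeve centre s 185.0 dx -79.0 dz 130.8
t 56.3 pos [0.5147 0.2065 0.2838] zhead -87.74 open 0.0652 F [-0.4 -0.   0.4] q [ 0.25 -0.16  1.73 -0.    1.55  0.21]
 turn(deg, tool) [-0.35 -0.17 -1.22]  shift mm now-axes [131.8  77.5 213.9]  shift after turn [130.8  79.  214. ]
top ring1 [(0.95, array([ 0.6035, -0.0547,  0.1467])), (0.64, array([ 0.6121, -0.148 ,  0.1487]))]
top sleeve []
top rod [(0.58, array([ 0.4046, -0.0744,  0.0811]))]
top rod_stop [(0.83, array([ 0.416 , -0.1346,  0.0816]))]
top rest [(0.87, array([ 0.4086, -0.0775,  0.0325]))]
top peg_tip []
side ring1 [(0.93, array([ 0.6042, -0.1003,  0.1469])), (0.8, array([ 0.6013, -0.1454,  0.1437])), (0.63, array([ 0.6036, -0.0673,  0.1498])), (0.46, array([0.5061, 0.1355, 0.0304]))]
side sleeve [(0.87, array([ 0.5981, -0.0127,  0.167 ]))]
side rod [(0.97, array([ 0.4086, -0.08  ,  0.0801]))]
side rod_stop [(0.66, array([ 0.4149, -0.1363,  0.0801]))]
side rest [(0.83, array([ 0.4081, -0.0732,  0.0293])), (0.45, array([0.5541, 0.0631, 0.0019]))]
side peg_tip [(0.31, array([0.5067, 0.1414, 0.0285]))]
top ring1 [(0.93, array([ 0.60
[... 774 characters left out ...]
, array([ 0.6025, -0.0647,  0.1488])), (0.77, array([ 0.6024, -0.1436,  0.1413])), (0.71, array([ 0.6073, -0.1011,  0.1453]))]
side sleeve [(0.77, array([ 0.6011, -0.0126,  0.1641]))]
side rod [(0.81, array([ 0.407 , -0.0773,  0.0797]))]
side rod_stop [(0.79, array([ 0.4183, -0.1322,  0.0782])), (0.63, array([ 0.4067, -0.0729,  0.0293])), (0.47, array([ 0.6049, -0.1011,  0.1465]))]
side rest [(0.77, array([ 0.4086, -0.0727,  0.0302]))]
side peg_tip []
side garlic []
side bean_tin [(0.69, array([0.6934, 0.0476, 0.0326]))]
side lemon [(0.96, array([0.7385, 0.1982, 0.0302]))]
side fish_tin [(0.59, array([ 0.7853, -0.1252,  0.0324]))]
side paprika_jar [(0.96, array([ 0.7718, -0.055 ,  0.0287]))]
```

View pics/c9.png

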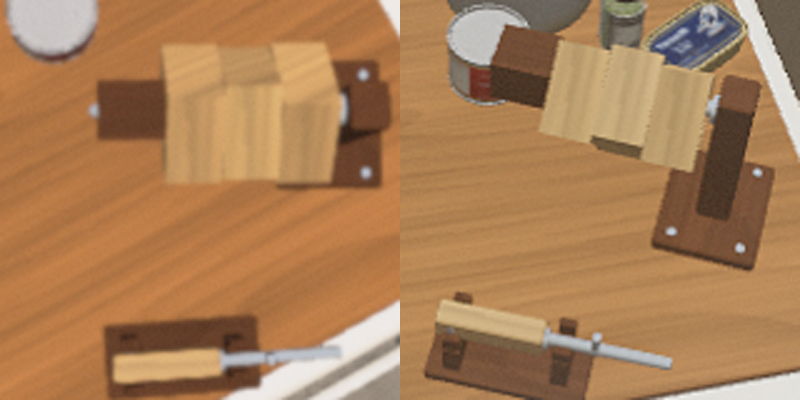

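```bash
python3 -c "
from station import finish_job
print(finish_job())"
```

```text
the job is handed in; nothing more can be done
None
```

All three rings hang on the peg with the sleeve behind them, and the rod is back in its rest. I handed the job in at about 56 s; the hand-in gives no verdict.

**What I did:** I threaded each ring with the rod and hung it on the peg, keeping the fingers off the rings. Then I laid the rod back and pushed the sleeve on.

**Last checks:**

| Item | Measured | Needed |
|---|---|---|
| Ring centres from the peg root | about 27, 70 and 111 mm | over 15 mm |
| Outermost ring from the tip | about 80 mm inside | over 21 mm |
| Sleeve centre behind the tip | about 30 mm | over 22 mm |
| Rod position | within about 4 mm of where it lay | within 14 mm |

- **Sleeve:** the picture shows the peg's tip poking out past it.
- **Bystanders:** the tins, jar and lemon measured within a few mm of where they started. The network missed the garlic in the last look; stray detections put it where it was before.

**What disagreed or changed:**
- **Moved ring:** the outermost ring was moved out to near the peg's tip while I was fetching the sleeve. It had hung properly after I let go of the rod, and the sleeve pushed it back in.
- **Camera readings:** the two cameras differed by up to about 1 cm on that ring's position along the peg. This is still well inside the limits.

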